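Make up the return carton and pack the ink cartridge

ROBOT

A 7-joint arm with a two-finger parallel gripper is mounted at the origin on the work surface. World frame = base frame: x ahead of the robot, y to its left, z up, the work surface at z = 0. Lengths are in m, angles in degrees, forces in N, time in s.
With the tool pointing down it reaches from about 0.425 to 0.925 m from the base axis. Payload 6.8 kg.
Tool frame: the origin (TCP) lies on the centre line of the jaws, within the pads' length; the fingertips stand 14 mm ahead of it and the grasp point (between the pads) lies 5 mm behind it; x points along the fingers, y is the direction in which the jaws open and shut, and the axes are right-handed (so a half turn about x gives the same grasp; the last joint's range is limited). The gripper opens to 85 mm and grips with 20 to 120 N. Pads are 22 mm wide; open, the fingers measure 114 mm over their backs; the gripper's body (76 mm by 85 mm) begins 54 mm behind the grasp point. The pads swing forward as they close: fully open they stand 13 mm farther back than shut.
Start: joints at [69.838, 27.33, 1.283, 89.118, -0.659, 63.558, -4.761], TCP at [0.163, -0.655, 0.245] pointing down, gripper open.
Joint ranges: [-169.35, 169.35], [-19.33, 120.38], [-80.79, 83.38], [13.8, 139.57], [-78.32, 258.32], [9.67, 109.79], [-169.56, 169.56]. Speed limits (degrees/s): [136.94, 136.94, 180, 180, 180, 180, 180].

INTERFACE

Orientations are given as a 3x3 rotation matrix whose columns are the frame's x, y, z axes.
In Python, from bench import sense, optics, job gives the robot as it stands.
- The arm moves only by the tool carry_out, never from a script. Its argument "plan" is text: rows parted by semicolons, each of 7 numbers parted by spaces: the turn, a rotation vector about the tool's x, y, z in degrees, then the shift along the tool's x, y, z in cm, then the opening, from 0 (shut) to 1 (fully open). A call has 1 to 20 rows; each row is the pose to reach, as a shift and turn from the pose measured when the call began, along the tool's axes at that moment; what a row does not reach only later rows make up. A row lasts 1/12 s, in which the tool goes at most 41.7 mm and 7.16 degrees, less where a joint would pass 70% of its speed; a pose out of reach is approached as far as the arm can. A call with a gripper value outside its range is refused whole. The fingers move at their own pace and stop on an object; "force" is the grip in N (left out, the last holds). Time passes only in rows, so rows that repeat a pose let the fingers close. It gives the time, the measured TCP pose, the force and the opening at its end, in the units of the state.
- sense(): the state, without advancing time (a new reading comes with each control period).
- optics.camera(name): name is "scene" or "top"; returns the picture (480x640x3 uint8, blue, green, red); there is no depth.
- optics.camera_params(name): a dict with "fx", "fy", "cx", "cy" (pixels), "extrinsics" (4x4, takes a point from world to camera coordinates). Camera axes: x right, y down, z forward; pixel columns grow to the right and rows downward; lengths in m; the calibration is good to about 2 mm. A picture is of the moment at which its call begins. camera_params takes no time and is no camera call.
- job.job_done(): hands the job in, once; it reports no verdict.
The state is a dict: "clock": time; "joints": joint angles; "joint_vel": joint speeds; "joint_torque": joint torques, N m; "position": TCP position; "orientation": TCP orientation; "force": force on the tool from outside, world axes, zero at the start; "wrist_torque": the same for the moment, N m; "grip_width": opening from 0.0 (shut) to 1.0 (fully open).
Only numpy, scipy, OpenCV 4.12 (cv2) and the standard library are available. Lean on these libraries where they do the work, as an engineer would, in place of code of your own. Each camera call takes 0.05 s, during which the arm holds its last target.

TASK

Fold all four walls of the flat cardboard carton upright so that it makes an open box, and then pick up the black ink cartridge and set it down gently inside, the same way up as it is now, flat on the carton's floor with all four walls still upright. Leave the other things on the table as they are.

Things in the scene. Friction and masses are not known exactly. Their poses are not given: they have to be found in the camera images.
- carton: brown cardboard carton blank, fixed on a dark rubber mat (220 x 210 x 3 mm) that does not slide. Origin: on the table under the centre of its floor; x points away from the robot to within 0.4 rad, z up. Floor 124 mm in x, 112 mm in y, its top 6 mm above the table. The walls hinge on its edges at that height, 62 mm (near -x, far +x) and 56 mm (left +y, right -y) from the origin.
- wall_near (a joint): the carton's near wall, a cardboard flap 111 mm long, 42 mm high, 3 mm thick, hinged on the -x edge of the floor; 0 = flat, pointing outwards, 1.57 = upright (inner face in line with the floor's edge), 1.66 = its stop. It starts partly raised (0.45 to 0.8); the stiff crease (0.04 N m) leaves it wherever it is put. The walls do not touch one another.
- wall_far (a joint): the carton's far wall, a cardboard flap 111 mm long, 42 mm high, 3 mm thick, hinged on the +x edge of the floor; 0 = flat, pointing outwards, 1.57 = upright (inner face in line with the floor's edge), 1.66 = its stop. It starts partly raised (0.45 to 0.8); the stiff crease (0.04 N m) leaves it wherever it is put. The walls do not touch one another.
- wall_left (a joint): the carton's left wall, a cardboard flap 123 mm long, 42 mm high, 3 mm thick, hinged on the +y edge of the floor; 0 = flat, pointing outwards, 1.57 = upright (inner face in line with the floor's edge), 1.66 = its stop. It starts partly raised (0.45 to 0.8); the stiff crease (0.04 N m) leaves it wherever it is put. The walls do not touch one another.
- wall_right (a joint): the carton's right wall, a cardboard flap 123 mm long, 42 mm high, 3 mm thick, hinged on the -y edge of the floor; 0 = flat, pointing outwards, 1.57 = upright (inner face in line with the floor's edge), 1.66 = its stop. It starts partly raised (0.45 to 0.8); the stiff crease (0.04 N m) leaves it wherever it is put. The walls do not touch one another.
- cartridge_center (a point): the ink cartridge, a black plastic block 96 mm long (its x), 36 mm wide (its y) and 40 mm high (its z, up), 90 to 180 g, white paper labels on its long sides, a grey panel and brass spot on top; this point is its centre, 20 mm above its underside. It stands on the table to the robot's left, beside the tape and the jar.
- tape: bystander: a roll of clear tape lying flat, 60 mm across, 24 mm high; origin under its centre
- jar: bystander: a small jar, 42 mm across, 55 mm high; origin under its centre
- stapler: bystander: a desk stapler, 130 x 36 x 52 mm; origin under its centre, x along its length
- pencup: bystander: an empty grey pen cup, 72 mm across, 90 mm high; origin under its centre
- punch: bystander: a hole punch, 100 x 120 x 55 mm; origin under its centre
- brush: bystander: a flat dusting brush with a wooden back, 160 x 22 x 22 mm; origin under its centre, x along its length

How it is judged:
By the outcome, as a careful person would: the job done as asked, in the order asked, and still so for the second after the job is handed in, with the robot touching nothing.
It also fails if it takes over 72 s, if anything falls off the work surface, if the arm or the gripper's body presses on something with over 40 N, if the wrist force passes 120 N, or if a joint passes its speed limit or range.

## Working session

There is one attempt and no reset: what is moved stays moved. The work goes in short steps, Python scripts to look and compute and a tool call to move; the robot and the scene stay as the last step left them, time stands still between calls to the robot, and variables do not carry over. Pictures are saved under pics/ and viewed, and the job is handed in when it is done.

Besides the shell and the picture viewer there is one more tool, called after "Request:" as a command line: name --argument value ..., lists and objects as JSON in quotes. carry_out: Moves the arm, as the interface text tells. Its arguments: {"type":"object","properties":{"plan":{"type":"string"},"force":{"type":"number"}},"required":["plan"]}

```bash
ls; mkdir -p pics; python3 - <<'E'
from bench import sense, optics, job
import cv2, numpy as np
s=sense(); print(s)
for n in("scene","top"):
    im=optics.camera(n); cv2.imwrite(f"pics/{n}0.png",im)
    p=optics.camera_params(n); print(n,p)
E
```

```text
pics
{'clock': 0.0, 'joints': array([69.84044896, 27.37668914,  1.28028719, 89.17769283, -0.65895632,
       63.55881298, -4.76135076]), 'joint_vel': array([ 0.02157214,  0.04762339,  0.04389585,  0.07933016, -0.01375271,
       -0.06923723,  0.00380106]), 'joint_torque': array([ 2.18251921e-05, -5.96464741e+01,  1.60782550e+00, -2.81199610e+01,
        1.23818233e-02,  9.36430326e-03, -1.97841683e-05]), 'position': array([ 0.16275453, -0.65450003,  0.24431991]), 'orientation': array([[-5.80041249e-04,  2.41358127e-01, -9.70435942e-01],
       [ 1.75393434e-03, -9.70434367e-01, -2.41358784e-01],
       [-9.99998294e-01, -1.84207897e-03,  1.39565655e-04]]), 'force': array([ 0.09274368,  0.0491221 , -0.74127349]), 'wrist_torque': array([-0.0151057 , -0.01821795, -0.00912675]), 'grip_width': 0.998343903981727}
scene {'fx': 544.4422064071002, 'fy': 544.4422064071002, 'cx': 321.0771523147797, 'cy': 236.2513669452202, 'extrinsics': array([[-0.75346381,  0.65725136,  0.01768989,  0.49329741],
       [ 0.48677643,  0.57571585, -0.65696268, -0.21860459],
       [-0.44197397, -0.48638658, -0.75371553,  1.56280475],
       [ 0.        ,  0.        ,  0.        ,  1.        ]])}
top {'fx': 476.1277800191192, 'fy': 476.1277800191192, 'cx': 314.10924313814763, 'cy': 241.89205095697665, 'extrinsics': array([[ 0.00862755, -0.99993263,  0.0077657 , -0.07045747],
       [-0.99396777, -0.00942467, -0.10926684,  0.61293651],
       [ 0.10933267, -0.00677615, -0.99398212,  1.33328477],
       [ 0.        ,  0.        ,  0.        ,  1.        ]])}
```

View pics/scene0.png

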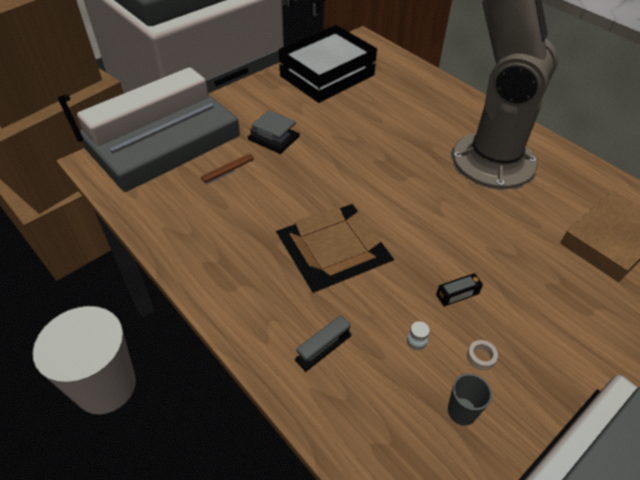

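View pics/top0.png

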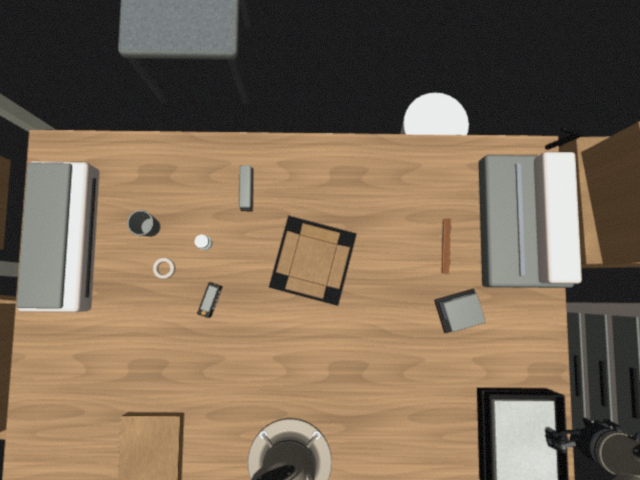

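The top view shows the carton at about (313,260) and the cartridge at about (209,299). The jar is at (203,242), the tape at (163,268). I'll zoom in on those next.

```bash
python3 - <<'E'
import cv2, numpy as np
t=cv2.imread("pics/top0.png"); s=cv2.imread("pics/scene0.png")
cv2.imwrite("pics/t_carton.png",cv2.resize(t[210:310,260:365],None,fx=5.7,fy=5.7,interpolation=cv2.INTER_CUBIC))
cv2.imwrite("pics/t_cart.png",cv2.resize(t[220:330,140:260],None,fx=5,fy=5,interpolation=cv2.INTER_CUBIC))
cv2.imwrite("pics/s_carton.png",cv2.resize(s[195:295,270:400],None,fx=6,fy=6,interpolation=cv2.INTER_CUBIC))
cv2.imwrite("pics/s_cart.png",cv2.resize(s[260:320,420:500],None,fx=9,fy=9,interpolation=cv2.INTER_CUBIC))
E
```

```text
(no output)
```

View pics/t_carton.png

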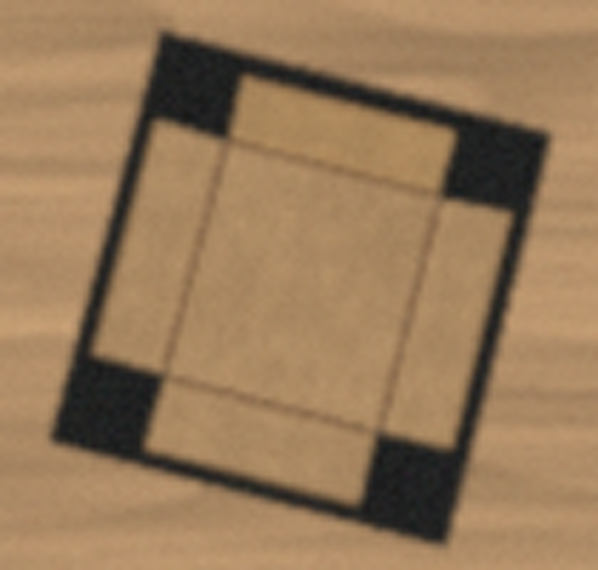

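View pics/t_cart.png

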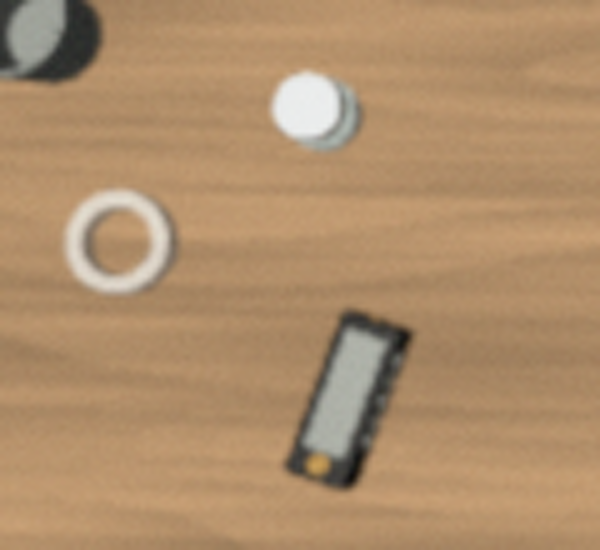

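View pics/s_carton.png

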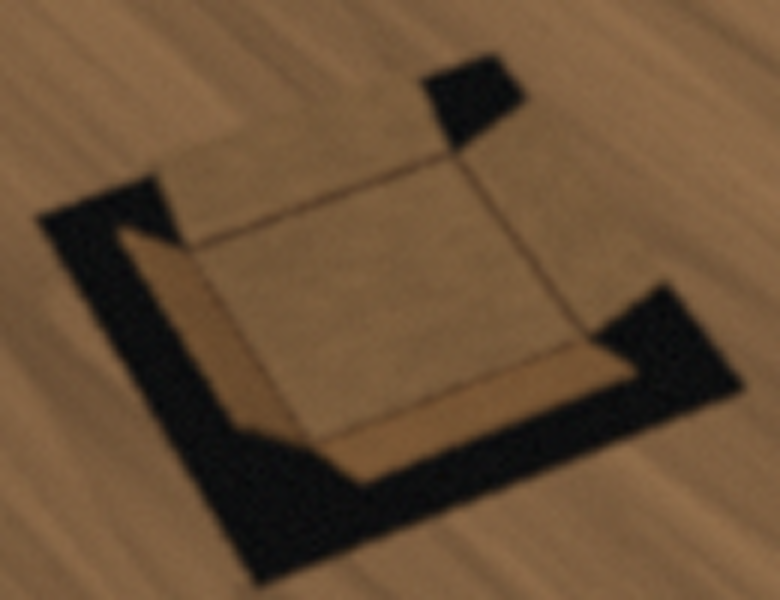

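View pics/s_cart.png

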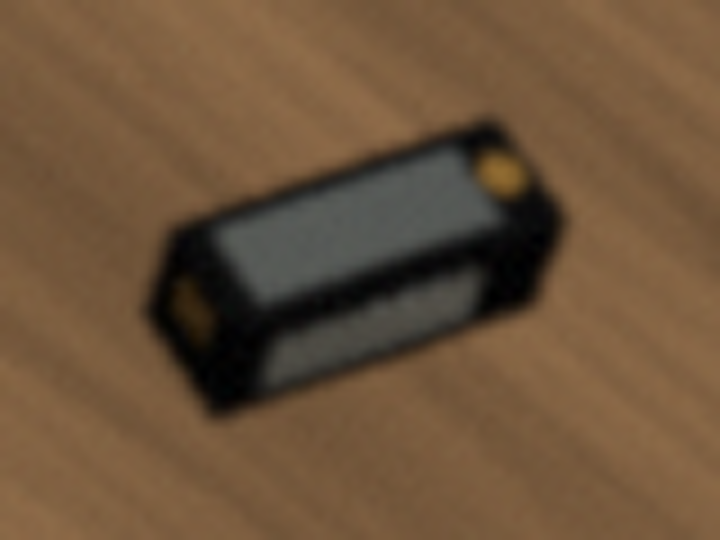

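```bash
cat > h.py <<'E'
import numpy as np, cv2
from scipy.optimize import least_squares, minimize
from bench import sense, optics, job
P={n:optics.camera_params(n) for n in("scene","top")}
def proj(n,X):
    p=P[n]; X=np.atleast_2d(X); c=X@p["extrinsics"][:3,:3].T+p["extrinsics"][:3,3]
    return np.c_[p["fx"]*c[:,0]/c[:,2]+p["cx"],p["fy"]*c[:,1]/c[:,2]+p["cy"]]
def crop(pts,f,ox,oy): return (np.array(pts,float)+.5)/f-.5+[ox,oy]
def tw(pose,L): # x,y,yaw
    c,s=np.cos(pose[2]),np.sin(pose[2]); L=np.atleast_2d(np.array(L,float))
    return np.c_[pose[0]+c*L[:,0]-s*L[:,1],pose[1]+s*L[:,0]+c*L[:,1],L[:,2]]
E
cat > fit.py <<'E'
from h import *
# carton. order: (+x,+y),(+x,-y),(-x,-y),(-x,+y)
sg=np.array([[1,1],[1,-1],[-1,-1],[-1,1]])
floor=np.c_[sg*[.062,.056],[.006]*4]; mat=np.c_[sg*[.11,.105],[.003]*4]
tf=crop([(224,138),(443,195),(378,432),(160,377)],5.7,260,210); tm=crop([(163,33),(550,133),(447,543),(53,437)],5.7,260,210)
sf=crop([(312,445),(187,247),(455,150),(592,337)],6,270,195); sm=crop([(258,582),(40,217),(495,55),(743,387)],6,270,195)
def r(p,cams=("top","scene")):
    o=[]
    if "top" in cams: o+=[proj("top",tw(p,floor))-tf,proj("top",tw(p,mat))-tm]
    if "scene" in cams: o+=[proj("scene",tw(p,floor))-sf,proj("scene",tw(p,mat))-sm]
    return np.concatenate(o).ravel()
for c in (("top",),("scene",),("top","scene")):
    s=least_squares(r,[.6,-.07,-.25],args=(c,)); print(c,s.x,np.abs(s.fun).max(),np.sqrt(np.mean(s.fun**2)))
C=s.x
def hull_mask(pts,shape):
    m=np.zeros(shape,np.uint8); cv2.fillConvexPoly(m,cv2.convexHull(np.round(pts*16).astype(np.int32)),255,cv2.LINE_AA,4); return m/255.
box=np.array([[a*.048,b*.018,z] for a in(-1,1) for b in(-1,1) for z in(0,.04)])
obs={}
for n,(x0,y0,x1,y1) in {"top":(190,275,232,325),"scene":(430,268,490,310)}.items():
    im=cv2.imread(f"pics/{n}0.png"); hsv=cv2.cvtColor(im,cv2.COLOR_BGR2HSV)
    d=((hsv[...,1]<70)|(hsv[...,2]<55)).astype(np.uint8); m=np.zeros_like(d); m[y0:y1,x0:x1]=d[y0:y1,x0:x1]
    k,l,st,_=cv2.connectedComponentsWithStats(m); i=1+np.argmax(st[1:,4]); ys,xs=np.where(l==i)
    h=cv2.convexHull(np.c_[xs,ys].astype(np.int32)); mm=np.zeros_like(d); cv2.fillConvexPoly(mm,h,1); obs[n]=mm.astype(float); print(n,mm.sum(),st[i])
def cost(q,cams=("top","scene")):
    p=[q[0]/100,q[1]/100,q[2]/10]
    return sum(np.abs(hull_mask(proj(n,tw(p,box)),obs[n].shape)-obs[n]).sum()/obs[n].sum() for n in cams)
for c in (("top",),("scene",),("top","scene")):
    b=min((minimize(cost,[x,y,a],args=(c,),method="Nelder-Mead",options=dict(initial_simplex=np.array([[x,y,a],[x+1,y,a],[x,y+1,a],[x,y,a+1]]))) for x in(50,52) for y in (15,18) for a in(-3.,-1.)),key=lambda r:r.fun)
    print(c,b.x/[100,100,10],b.fun)
E
python3 fit.py
```

```text
('top',) [ 0.56485252 -0.0612427  -0.24815588] 0.9216085779356149 0.5798530065061915
('scene',) [ 0.56237257 -0.05808197 -0.25053615] 1.112205975299105 0.5584035253793176
('top', 'scene') [ 0.56334899 -0.05944128 -0.24913008] 1.7795357676472463 0.7751697832875328
top 489 [198 283  24  34 432]
scene 936 [436 274  46  32 864]
('top',) [ 0.44617133  0.23201295 -0.34312023] 0.2265928866434099
('scene',) [ 0.44549774  0.23543494 -0.24589111] 0.1441092676386794
('top', 'scene') [ 0.44562641  0.23352088 -0.2987585 ] 0.3890775029533601
```

```bash
cat >> fit.py <<'E'
B=b.x/[100,100,10]
print(np.round(r(C).reshape(-1,2),1).tolist())
for n,(x0,y0,x1,y1) in {"top":(140,205,365,330),"scene":(270,190,500,320)}.items():
    im=cv2.imread(f"pics/{n}0.png"); f=3.4
    o=cv2.resize(im[y0:y1,x0:x1],None,fx=f,fy=f,interpolation=cv2.INTER_CUBIC)
    def dr(pts,col,close=True):
        q=((pts-[x0,y0]+.5)*f-.5); cv2.polylines(o,[np.round(q*8).astype(np.int32)],close,col,1,cv2.LINE_AA,3)
    dr(proj(n,tw(C,floor)),(0,0,255)); dr(proj(n,tw(C,mat)),(0,255,0))
    for z in(0,.04): dr(proj(n,tw(B,[[.048,.018,z],[.048,-.018,z],[-.048,-.018,z],[-.048,.018,z]])),(255,0,255))
    dr(cv2.convexHull(np.argwhere(obs[n]>0)[:,::-1].astype(np.int32))[:,0,:].astype(float),(255,255,0))
    cv2.imwrite(f"pics/ov_{n}.png",o)
E
python3 fit.py|tail -1
```

```text
[[0.1, 1.0], [-1.4, 0.7], [-0.7, 0.2], [0.3, -0.0], [-1.0, -0.3], [-0.1, 0.2], [-0.6, 1.2], [-1.5, 1.2], [-0.6, -0.4], [-0.1, 0.5], [-0.9, 0.6], [-1.8, -0.1], [-0.7, 0.1], [-1.2, -0.7], [-0.4, -0.9], [0.3, -0.3]]
```

View pics/ov_top.png

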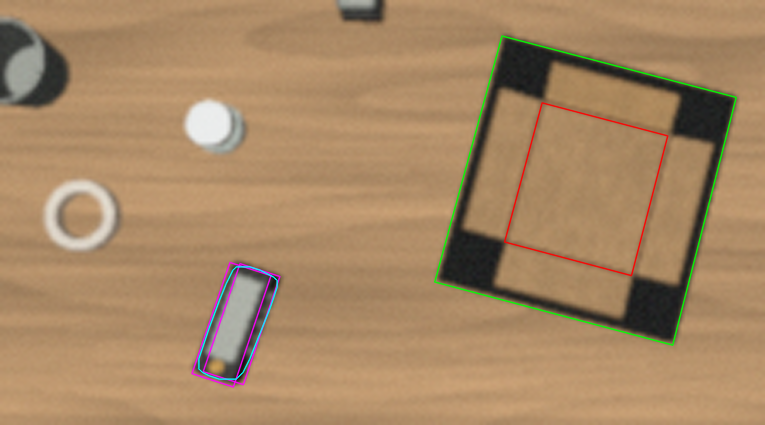

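View pics/ov_scene.png

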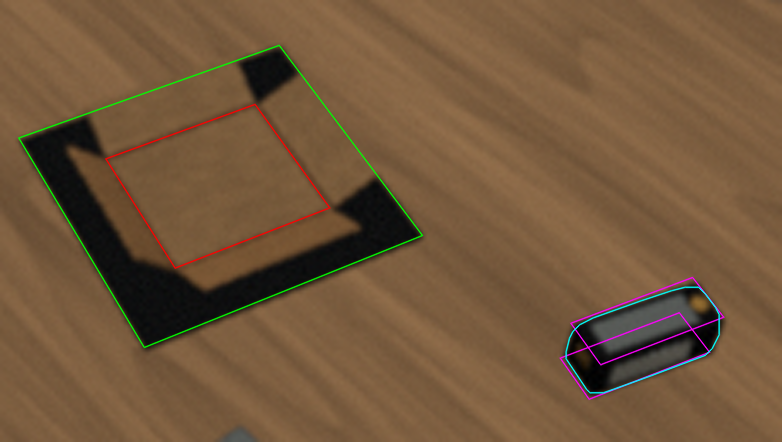

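```bash
cat > fit2.py <<'E'
from h import *
T=[((345,310),(1,1,1)),((412,330),(1,-1,0)),((352,488),(-1,-1,0)),((288,466),(-1,1,1))]
S=[((178,230),(1,-1,1)),((487,122),(-1,-1,1)),((562,213),(-1,1,1)),((215,412),(1,1,0)),((152,310),(1,-1,0)),((530,300),(-1,1,0))]
def mk(L): return np.array([[a*.048,b*.018,c*.04] for _,(a,b,c) in L])
tp=crop([a for a,_ in T],5,140,220); sp=crop([a for a,_ in S],9,420,260)
def r(p,c):
    o=[]
    if "top" in c:o.append(proj("top",tw(p,mk(T)))-tp)
    if "scene" in c:o.append(proj("scene",tw(p,mk(S)))-sp)
    return np.concatenate(o).ravel()
for c in (("top",),("scene",),("top","scene")):
    s=least_squares(r,[.445,.233,-.29],args=(c,)); print(c,s.x,np.round(s.fun.reshape(-1,2),1).tolist())
# jar, tape, in world at heights
for n,(u,v),z in (("jar",(203,242),.055),("tape",(163,268),.024),("stapler",(246,188),.05)):
    f=least_squares(lambda q:(proj("top",[[q[0],q[1],z]])-[u,v]).ravel(),[.5,.2]).x; print(n,f)
E
python3 fit2.py
```

```text
('top',) [ 0.44728926  0.23228069 -0.3357888 ] [[-0.3, -0.5], [0.8, 0.1], [0.9, -0.1], [-1.3, 0.6]]
('scene',) [ 0.44418359  0.23478004 -0.31192947] [[-1.1, -0.8], [0.6, -1.8], [1.3, -0.1], [-0.1, 1.4], [-1.4, 0.6], [0.7, 0.5]]
('top', 'scene') [ 0.44530107  0.23415205 -0.32078511] [[-1.3, 0.2], [-0.1, 0.6], [0.5, 0.6], [-1.8, 1.5], [-1.7, -0.9], [0.3, -1.6], [0.8, 0.1], [-0.8, 1.4], [-1.9, 0.5], [0.2, 0.7]]
jar [0.60794534 0.24872717]
tape [0.53520376 0.36772653]
stapler [0.76550556 0.13200326]
```

```bash
cat >> h.py <<'E'
from scipy.spatial.transform import Rotation as Ro
C=np.array([.5634,-.0594,-.249]); K=np.array([.4453,.2342,-.32])
def toolR(yaz): # tool x down, y at azimuth yaz (deg)
    a=np.radians(yaz); y=np.array([np.cos(a),np.sin(a),0]); x=np.array([0,0,-1.]); return np.c_[x,y,np.cross(x,y)]
def row(pos,yaz):
    s=sense(); R=s["orientation"]; rv=Ro.from_matrix(R.T@toolR(yaz)).as_rotvec(degrees=True)
    d=R.T@(np.array(pos)-s["position"])*100
    print("turn",np.round(rv,2),"shift cm",np.round(d,2)); return rv,d
def cl(x,y,z): return tw(C,[[x,y,z]])[0]
def st():
    s=sense(); p=s["position"]; c,sn=np.cos(C[2]),np.sin(C[2]); d=p[:2]-C[:2]
    print("t",round(s["clock"],2),"pos",np.round(p,4),"carton-local",np.round([c*d[0]+sn*d[1],-sn*d[0]+c*d[1]],4),"F",np.round(s["force"],1),"q",np.round(s["joints"],0),"g",round(s["grip_width"],2), "x",np.round(s["orientation"][:,0],3),"yaz",round(np.degrees(np.arctan2(*s["orientation"][[1,0],1])),1))
E
python3 - <<'E'
from h import *
print(cl(0,-.118,.16)); row((.45,-.40,.22),-60); row(cl(0,-.118,.16),-14.3)
E
```

```text
[ 0.53432068 -0.1737608   0.16      ]
turn [-1.603e+01 -1.000e-02  9.000e-02] shift cm [  2.47 -17.77 -34.02]
turn [-6.173e+01 -4.000e-02  9.000e-02] shift cm [  8.5  -37.68 -47.66]
```

Request:
carry_out --plan "-4 0 0 0.5 -2.3 -3 0; -10 0 0 1 -6 -7.5 0; -15 0 0 1.5 -9 -11 0; -20 0 0 2.3 -12 -15 0; -25 0 0 3 -15 -19 0; -30 0 0 4 -18 -23 0; -35 0 0 4.5 -21 -27 0; -40 0 0 5 -24 -31 0; -45 0 0 6 -28 -35 0; -50 0 0 6.5 -31 -39 0; -55 0 0 7 -34 -43 0; -60 0 0 8 -37 -46 0; -61.7 0 0 8.5 -37.7 -47.7 0; -61.7 0 0 8.5 -37.7 -47.7 0; -61.7 0 0 8.5 -37.7 -47.7 0; -61.7 0 0 8.5 -37.7 -47.7 0" --force 20

```text
clock: 1.43
position: [0.5384, -0.1649, 0.1591]
orientation: [[0.001, 0.971, -0.237], [0.006, -0.237, -0.971], [-1.0, -0.0, -0.007]]
force: [-0.3, 0.7, 0.4]
grip_width: -0.0
```

```bash
python3 - <<'E'
from h import *
st(); row(cl(0,-.118,.16),-14.3); row(cl(0,-.118,.04),-14.3); row(cl(0,-.118,.027),-14.3)
for n,(x0,y0,x1,y1) in {"scene":(200,120,440,300),"top":(220,160,420,310)}.items():
    im=optics.camera(n); cv2.imwrite(f"pics/a_{n}.png",cv2.resize(im[y0:y1,x0:x1],None,fx=3.3,fy=3.3,interpolation=cv2.INTER_CUBIC))
s=sense(); print(proj("scene",[s["position"]+[0,0,-.014]]))
E
```

```text
t 1.43 pos [ 0.5384 -0.1649  0.1591] carton-local [ 0.0018 -0.1084] F [-0.3  0.7  0.4] q [ 29.  24. -23. 108.  12.  50. -13.] g -0.0 x [ 0.001  0.006 -1.   ] yaz -13.7
turn [ 0.57 -0.37  0.02] shift cm [-0.09 -0.19  0.95]
turn [ 0.57 -0.37  0.02] shift cm [11.91 -0.19  1.03]
turn [ 0.57 -0.37  0.02] shift cm [13.21 -0.19  1.04]
[[312.70102216 172.43896633]]
```

View pics/a_scene.png

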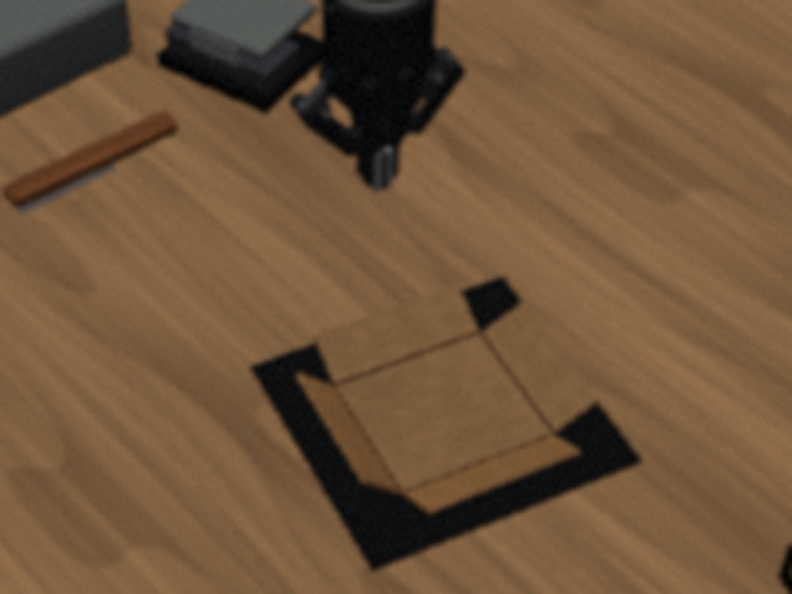

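Request:
carry_out --plan "0.6 -0.4 0 0 -0.2 1 0; 0.6 -0.4 0 0 -0.2 1 0; 0.6 -0.4 0 2.5 -0.2 1 0; 0.6 -0.4 0 5 -0.2 1 0; 0.6 -0.4 0 7.5 -0.2 1 0; 0.6 -0.4 0 9.5 -0.2 1 0; 0.6 -0.4 0 11 -0.2 1 0; 0.6 -0.4 0 12 -0.2 1 0; 0.6 -0.4 0 12.9 -0.2 1 0; 0.6 -0.4 0 12.9 -0.2 1 0; 0.6 -0.4 0 12.9 -0.2 1 0; 0.6 -0.4 0 12.9 -0.2 1 0"

```text
clock: 2.53
position: [0.5311, -0.1808, 0.0312]
orientation: [[-0.002, 0.967, -0.254], [-0.005, -0.254, -0.967], [-1.0, -0.001, 0.005]]
force: [0.8, 0.2, 0.3]
grip_width: -0.001
```

```bash
cat > look.py <<'E'
from h import *
import sys
tag=sys.argv[1]; st()
B={"scene":(270,150,430,300),"top":(250,200,380,310)}
if len(sys.argv)>2: B={"scene":B["scene"]}
ims=[]
for n,(x0,y0,x1,y1) in B.items():
    im=optics.camera(n); cv2.imwrite(f"pics/{tag}_{n}_full.png",im); f=396/(x1-x0) if len(B)>1 else 4.5
    ims.append(cv2.resize(im[y0:y1,x0:x1],None,fx=f,fy=f,interpolation=cv2.INTER_CUBIC))
h=max(i.shape[0] for i in ims); ims=[cv2.copyMakeBorder(i,0,h-i.shape[0],0,0,cv2.BORDER_CONSTANT) for i in ims]
cv2.imwrite(f"pics/{tag}.png",np.hstack(ims))
E
python3 look.py b; python3 -c "
from h import *
row(cl(0,-.085,.03),-14.3);row(cl(0,-.070,.03),-14.3)"
```

```text
t 2.53 pos [ 0.5311 -0.1808  0.0312] carton-local [-0.0014 -0.1256] F [0.8 0.2 0.3] q [ 27.  35. -18. 112.  18.  36. -19.] g -0.0 x [-0.002 -0.005 -1.   ] yaz -14.7
turn [-0.42  0.29  0.02] shift cm [ 0.11  0.1  -4.05]
turn [-0.42  0.29  0.02] shift cm [ 0.1   0.09 -5.55]
```

View pics/b.png

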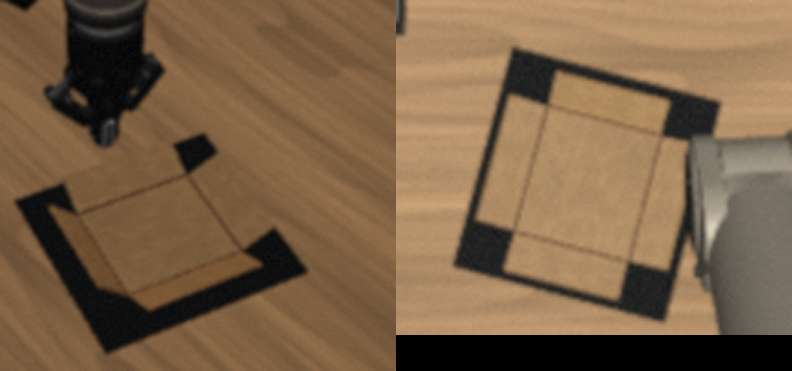

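Request:
carry_out --plan "-0.4 0.3 0 0.1 0.1 -0.5 0; -0.4 0.3 0 0.1 0.1 -1 0; -0.4 0.3 0 0.1 0.1 -1.6 0; -0.4 0.3 0 0.1 0.1 -2.2 0; -0.4 0.3 0 0.1 0.1 -2.8 0; -0.4 0.3 0 0.1 0.1 -3.3 0; -0.4 0.3 0 0.1 0.1 -3.8 0; -0.4 0.3 0 0.1 0.1 -4 0; -0.4 0.3 0 0.1 0.1 -4 0; -0.4 0.3 0 0.1 0.1 -4 0"

```text
clock: 3.47
position: [0.5382, -0.1583, 0.0317]
orientation: [[-0.007, 0.966, -0.259], [-0.018, -0.259, -0.966], [-1.0, -0.002, 0.019]]
force: [-11.3, -35.8, 20.4]
grip_width: 0.001
```

```bash
python3 look.py c; python3 -c "
from h import *
row(cl(0,-.072,.03),-14.3)"
```

```text
t 3.47 pos [ 0.5382 -0.1583  0.0317] carton-local [-0.     -0.1021] F [-11.3 -35.8  20.4] q [ 23.  35. -18. 112.  19.  36. -22.] g 0.0 x [-0.007 -0.018 -1.   ] yaz -15.0
turn [-0.73  1.08  0.14] shift cm [ 0.11 -0.04 -3.01]
```

View pics/c.png

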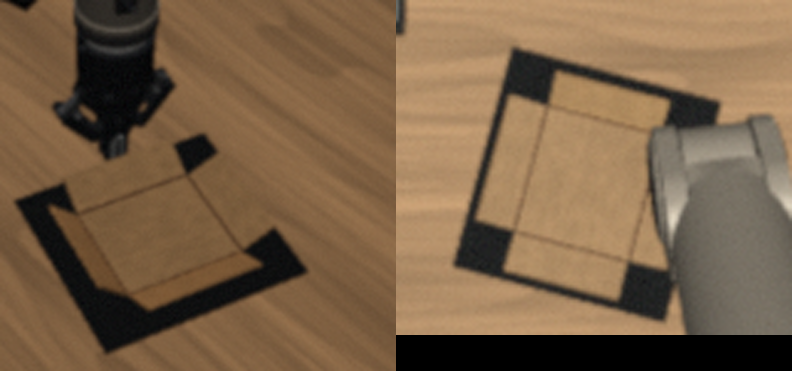

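Request:
carry_out --plan "-0.7 1 0 0 0 0.5 0; -0.7 1 0 0 0 1 0; -0.7 1 0 0 0 1.3 0; -0.7 1 0 0 0 1.3 0; -0.7 1 0 0 0 1.3 0; -0.7 1 0 0 0 1.3 0"

```text
clock: 4.07
position: [0.5353, -0.1689, 0.0318]
orientation: [[-0.003, 0.969, -0.245], [0.001, -0.245, -0.969], [-1.0, -0.003, 0.0]]
force: [-1.3, -0.3, -0.4]
grip_width: 0.001
```

```bash
python3 -c "
from h import *
st()
for y,z in((-.105,.031),(-.101,.038),(-.0954,.0438),(-.0887,.0483),(-.0811,.0514),(-.073,.0528),(-.070,.053)): row(cl(0,y,z),-14.3)"
```

```text
t 4.07 pos [ 0.5353 -0.1689  0.0318] carton-local [-0.0003 -0.113 ] F [-1.3 -0.3 -0.4] q [ 26.  35. -19. 112.  18.  36. -19.] g 0.0 x [-0.003  0.001 -1.   ] yaz -14.2
turn [0.11 0.01 0.15] shift cm [ 0.08  0.03 -0.8 ]
turn [0.11 0.01 0.15] shift cm [-0.62  0.03 -1.2 ]
turn [0.11 0.01 0.15] shift cm [-1.2   0.03 -1.76]
turn [0.11 0.01 0.15] shift cm [-1.65  0.03 -2.43]
turn [0.11 0.01 0.15] shift cm [-1.96  0.03 -3.19]
turn [0.11 0.01 0.15] shift cm [-2.1   0.03 -4.  ]
turn [0.11 0.01 0.15] shift cm [-2.12  0.03 -4.3 ]
```

Request:
carry_out --plan "0 0 0 0 0 -0.5 0; 0 0 0 0 0 -0.8 0; 0 0 0 -0.2 0 -0.95 0; 0 0 0 -0.4 0 -1.1 0; 0 0 0 -0.6 0 -1.25 0; 0 0 0 -0.85 0 -1.4 0; 0 0 0 -1.05 0 -1.6 0; 0 0 0 -1.25 0 -1.8 0"

```text
clock: 4.73
position: [0.5397, -0.1513, 0.0445]
orientation: [[-0.003, 0.969, -0.245], [0.0, -0.245, -0.969], [-1.0, -0.003, 0.0]]
force: [-0.1, -0.7, -0.5]
grip_width: 0.004
```

```bash
python3 look.py d; python3 -c "
from h import *
for y,z in((-.0954,.0438),(-.0887,.0483),(-.0811,.0514),(-.073,.0528),(-.070,.053)): row(cl(0,y,z),-14.3)"
```

```text
t 4.73 pos [ 0.5397 -0.1513  0.0445] carton-local [-0.0003 -0.0949] F [-0.1 -0.7 -0.5] q [ 24.  33. -19. 112.  18.  38. -20.] g 0.0 x [-0.003  0.    -1.   ] yaz -14.2
turn [ 0.14 -0.01  0.13] shift cm [0.09 0.01 0.09]
turn [ 0.14 -0.01  0.13] shift cm [-0.36  0.01 -0.58]
turn [ 0.14 -0.01  0.13] shift cm [-0.67  0.02 -1.34]
turn [ 0.14 -0.01  0.13] shift cm [-0.81  0.02 -2.15]
turn [ 0.14 -0.01  0.13] shift cm [-0.83  0.02 -2.45]
```

View pics/d.png

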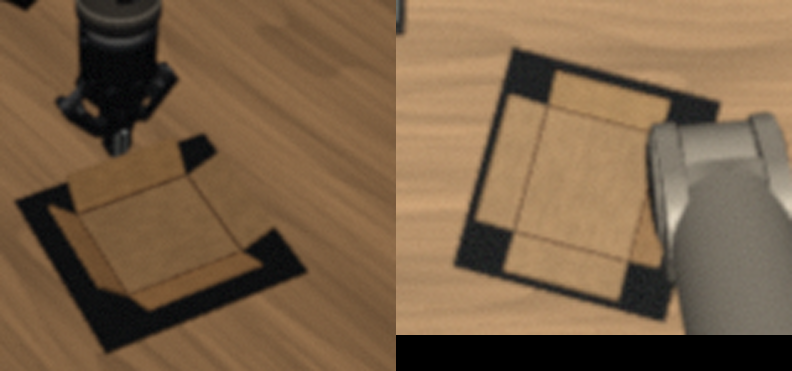

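Request:
carry_out --plan "0 0 0 -0.1 0 -0.3 0; 0 0 0 -0.2 0 -0.6 0; 0 0 0 -0.3 0 -0.9 0; 0 0 0 -0.3 0 -1.2 0; 0 0 0 -0.3 0 -1.5 0; 0 0 0 -0.3 0 -1.8 0; 0 0 0 -0.3 0 -2 0; 0 0 0 -0.3 0 -2.2 0; 0 0 0 -0.3 0 -2.2 0"

```text
clock: 5.58
position: [0.5455, -0.1288, 0.0476]
orientation: [[-0.002, 0.97, -0.244], [0.001, -0.244, -0.97], [-1.0, -0.002, -0.001]]
force: [0.2, -0.8, 0.0]
grip_width: 0.002
```

```bash
python3 look.py e; python3 -c "
from h import *
for y,z in((-.070,.05),(-.069,.05),(-.1,.05)): row(cl(0,y,z),-14.3)"
```

```text
t 5.58 pos [ 0.5455 -0.1288  0.0476] carton-local [-0.0002 -0.0716] F [ 0.2 -0.8  0. ] q [ 22.  33. -20. 112.  17.  38. -22.] g 0.0 x [-0.002  0.001 -1.   ] yaz -14.1
turn [ 0.16 -0.03  0.14] shift cm [-0.24  0.03 -0.21]
turn [ 0.16 -0.03  0.14] shift cm [-0.24  0.03 -0.31]
turn [ 0.16 -0.03  0.14] shift cm [-0.24  0.03  2.79]
```

View pics/e.png

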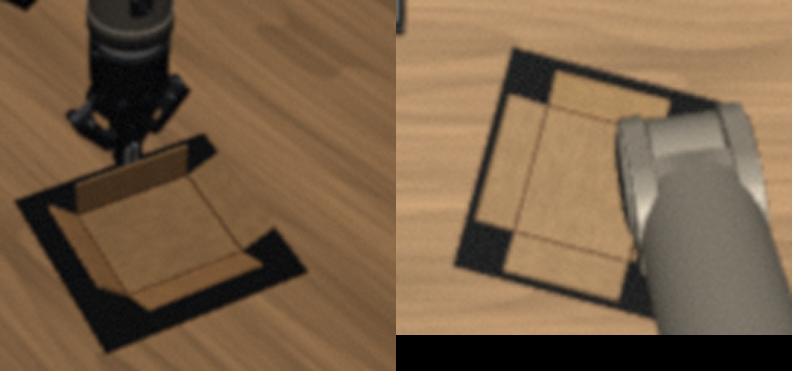

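```bash
cat >> h.py <<'E'
def walltop(w,th):
    r,z=.042*np.cos(th),.006+.042*np.sin(th)
    if w=="right": return np.array([[.061,-.056-r,z],[-.061,-.056-r,z]])
    if w=="left": return np.array([[.061,.056+r,z],[-.061,.056+r,z]])
    if w=="far": return np.array([[.062+r,.0555,z],[.062+r,-.0555,z]])
    if w=="near": return np.array([[-.062-r,.0555,z],[-.062-r,-.0555,z]])
def walls(tag,n,ws,f,ox,oy,ths=(1.2,1.4,1.57)):
    for w in ws:
        for th in ths: print(w,th,np.round((proj(n,tw(C,walltop(w,th)))-[ox,oy]+.5)*f-.5,0).tolist())
E
python3 -c "
from h import *
walls('e','scene',['right'],2.475,270,150,(1.3,1.4,1.5,1.57,1.66))
im=cv2.imread('pics/e_scene_full.png');cv2.imwrite('pics/e2.png',cv2.resize(im[195:250,290:360],None,fx=10,fy=10,interpolation=cv2.INTER_CUBIC))
walls('e','scene',['right'],10,290,195,(1.3,1.4,1.5,1.57,1.66))
"
```

```text
right 1.3 [[72.0, 179.0], [181.0, 140.0]]
right 1.4 [[74.0, 181.0], [183.0, 142.0]]
right 1.5 [[76.0, 184.0], [185.0, 145.0]]
right 1.57 [[77.0, 186.0], [186.0, 147.0]]
right 1.66 [[79.0, 188.0], [188.0, 149.0]]
right 1.3 [[93.0, 275.0], [533.0, 119.0]]
right 1.4 [[100.0, 284.0], [541.0, 127.0]]
right 1.5 [[108.0, 294.0], [549.0, 136.0]]
right 1.57 [[113.0, 302.0], [555.0, 144.0]]
right 1.66 [[119.0, 313.0], [562.0, 154.0]]
```

View pics/e2.png

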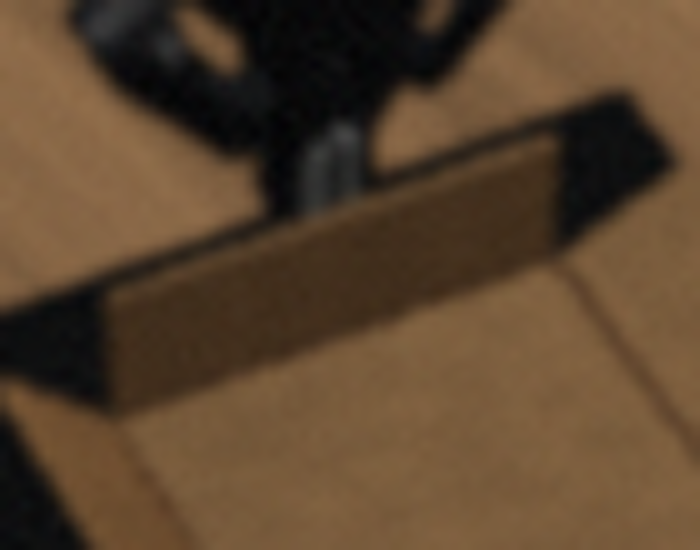

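Request:
carry_out --plan "0 0 0 0 0 -0.1 0; 0 0 0 0 0 -0.2 0; 0 0 0 0 0 -0.3 0; 0 0 0 0 0 -0.3 0; 0 0 0 0 0 -0.3 0"

```text
clock: 6.1
position: [0.546, -0.1262, 0.0475]
orientation: [[-0.002, 0.97, -0.244], [0.001, -0.244, -0.97], [-1.0, -0.003, -0.0]]
force: [-0.2, -0.1, 1.4]
grip_width: -0.001
```

```bash
python3 look.py f x; python3 -c "
from h import *
im=cv2.imread('pics/f_scene_full.png');cv2.imwrite('pics/f2.png',cv2.resize(im[195:250,290:360],None,fx=10,fy=10,interpolation=cv2.INTER_CUBIC))
row(cl(0,-.1,.05),-14.3)
row(cl(0,-.1,.14),-14.3)
row(cl(0,.12,.14),-14.3)
row(cl(0,.12,.032),-14.3)
"
```

```text
t 6.1 pos [ 0.546  -0.1262  0.0475] carton-local [-0.0004 -0.0691] F [-0.2 -0.1  1.4] q [ 22.  33. -20. 112.  17.  38. -23.] g -0.0 x [-0.002  0.001 -1.   ] yaz -14.1
turn [ 0.16 -0.03  0.15] shift cm [-0.25  0.03  3.09]
turn [ 0.16 -0.03  0.15] shift cm [-9.25  0.01  3.09]
turn [ 0.16 -0.03  0.15] shift cm [ -9.24   0.06 -18.91]
turn [ 0.16 -0.03  0.15] shift cm [  1.56   0.09 -18.91]
```

View pics/f2.png

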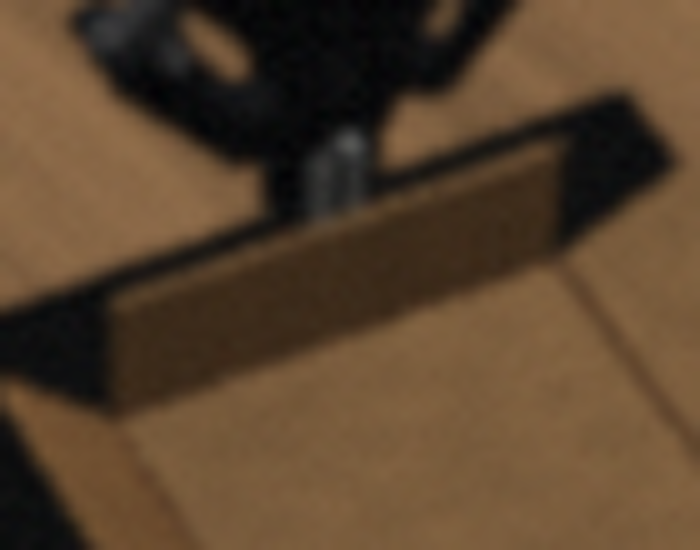

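Request:
carry_out --plan "0 0 0 0 0 1 0; 0 0 0 -1 0 2 0; 0 0 0 -5 0 2 0; 0 0 0 -8.5 0 1 0; 0 0 0 -9.2 0 -2 0; 0 0 0 -9.2 0 -6 0; 0 0 0 -9.2 0 -10 0; 0 0 0 -9.2 0 -14 0; 0 0 0 -9.2 0 -17 0; 0 0 0 -9.2 0.1 -18.9 0; 0 0 0 -9.2 0.1 -18.9 0; 0 0 0 -9.2 0.1 -18.9 0; 0 0 0 -6 0.1 -18.9 0; 0 0 0 -3 0.1 -18.9 0; 0 0 0 0 0.1 -18.9 0; 0 0 0 1 0.1 -18.9 0; 0 0 0 1.6 0.1 -18.9 0; 0 0 0 1.6 0.1 -18.9 0; 0 0 0 1.6 0.1 -18.9 0"

```text
clock: 7.73
position: [0.594, 0.0563, 0.0328]
orientation: [[-0.001, 0.969, -0.245], [0.001, -0.245, -0.969], [-1.0, -0.001, -0.001]]
force: [0.2, -0.1, -0.2]
grip_width: 0.001
```

```bash
python3 look.py g; python3 -c "
from h import *
for y,z in((.105,.031),(.101,.038),(.0954,.0438),(.0887,.0483),(.0811,.0514),(.073,.0528),(.070,.053)): row(cl(0,y,z),-14.3)"
```

```text
t 7.73 pos [0.594  0.0563 0.0328] carton-local [0.0011 0.1197] F [ 0.2 -0.1 -0.2] q [  4.  37. -21. 107.  20.  39. -42.] g 0.0 x [-0.001  0.001 -1.   ] yaz -14.2
turn [ 0.13 -0.09 -0.01] shift cm [ 0.24 -0.15  1.52]
turn [ 0.13 -0.09 -0.01] shift cm [-0.46 -0.15  1.92]
turn [ 0.13 -0.09 -0.01] shift cm [-1.04 -0.15  2.48]
turn [ 0.13 -0.09 -0.01] shift cm [-1.5  -0.15  3.15]
turn [ 0.13 -0.09 -0.01] shift cm [-1.81 -0.15  3.91]
turn [ 0.13 -0.09 -0.01] shift cm [-1.95 -0.15  4.72]
turn [ 0.13 -0.09 -0.01] shift cm [-1.97 -0.15  5.02]
```

View pics/g.png

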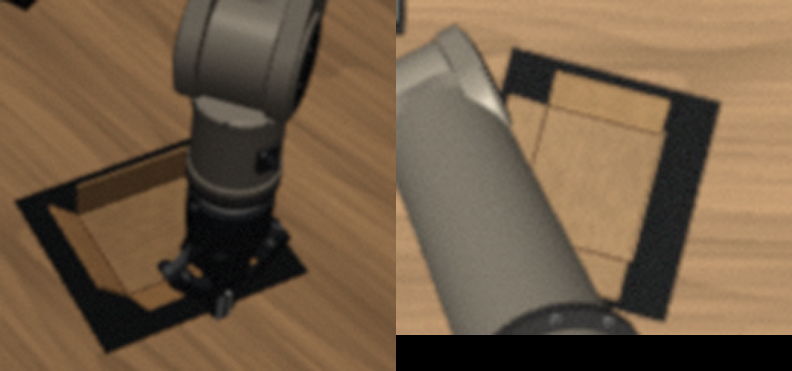

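```bash
python3 -c "
from h import *
walls('','scene',['left','near','far'],6,270,195,(.45,.55,.65,.75))
walls('','top',['left','near','far','right'],5.7,260,210,(.45,.6,.75))
"
```

```text
left 0.45 [[356.0, 483.0], [631.0, 374.0]]
left 0.55 [[354.0, 473.0], [629.0, 365.0]]
left 0.65 [[351.0, 463.0], [627.0, 355.0]]
left 0.75 [[348.0, 453.0], [624.0, 345.0]]
near 0.45 [[665.0, 275.0], [531.0, 97.0]]
near 0.55 [[662.0, 271.0], [527.0, 92.0]]
near 0.65 [[658.0, 267.0], [523.0, 88.0]]
near 0.75 [[653.0, 264.0], [518.0, 85.0]]
far 0.45 [[221.0, 447.0], [102.0, 252.0]]
far 0.55 [[226.0, 439.0], [106.0, 244.0]]
far 0.65 [[232.0, 432.0], [112.0, 237.0]]
far 0.75 [[238.0, 424.0], [117.0, 229.0]]
left 0.45 [[151.0, 122.0], [88.0, 354.0]]
left 0.6 [[157.0, 122.0], [93.0, 355.0]]
left 0.75 [[164.0, 123.0], [100.0, 357.0]]
near 0.45 [[141.0, 449.0], [355.0, 505.0]]
near 0.6 [[142.0, 442.0], [357.0, 499.0]]
near 0.75 [[144.0, 434.0], [359.0, 492.0]]
far 0.45 [[244.0, 68.0], [454.0, 123.0]]
far 0.6 [[242.0, 72.0], [454.0, 128.0]]
far 0.75 [[240.0, 78.0], [452.0, 134.0]]
right 0.45 [[509.0, 216.0], [449.0, 450.0]]
right 0.6 [[503.0, 213.0], [443.0, 448.0]]
right 0.75 [[497.0, 210.0], [436.0, 446.0]]
```

Request:
carry_out --plan "0 0 0 0.4 -0.1 0.5 0; 0 0 0 0.4 -0.1 0.9 0; 0 0 0 0.4 -0.1 1.15 0; 0 0 0 0.3 -0.1 1.3 0; 0 0 0 0.1 -0.1 1.4 0; 0 0 0 -0.1 -0.1 1.5 0; 0 0 0 -0.3 -0.1 1.6 0; 0 0 0 -0.5 -0.1 1.75 0; 0 0 0 -0.7 -0.1 1.9 0; 0 0 0 -0.85 -0.1 2.1 0; 0 0 0 -1 -0.1 2.3 0; 0 0 0 -1.2 -0.1 2.5 0; 0 0 0 -1.3 -0.1 2.8 0; 0 0 0 -1.4 -0.1 3.1 0; 0 0 0 -1.5 -0.1 3.4 0"

```text
clock: 9.08
position: [0.587, 0.0296, 0.0505]
orientation: [[0.005, 0.97, -0.241], [0.008, -0.241, -0.97], [-1.0, 0.003, -0.009]]
force: [-0.8, 13.7, 13.0]
grip_width: -0.003
```

```bash
python3 look.py h; python3 -c "
from h import *
for y,z in((.078,.048),(.070,.048)): row(cl(0,y,z),-14.3)"
```

```text
t 9.08 pos [0.587  0.0296 0.0505] carton-local [0.0009 0.0921] F [-0.8 13.7 13. ] q [  8.  35. -22. 108.  19.  40. -39.] g -0.0 x [ 0.005  0.008 -1.   ] yaz -14.0
turn [ 0.32 -0.5  -0.19] shift cm [ 0.26 -0.1   1.39]
turn [ 0.32 -0.5  -0.19] shift cm [ 0.26 -0.1   2.19]
```

View pics/h.png

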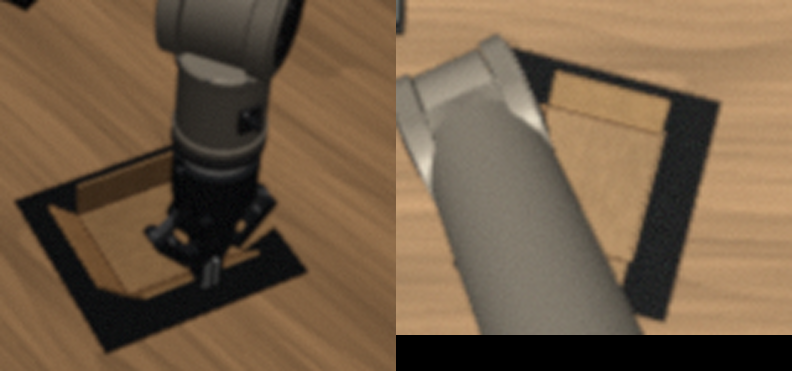

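Request:
carry_out --plan "0.3 -0.5 0 0 -0.1 -0.5 0; 0.3 -0.5 0 0 -0.1 -1 0; 0.3 -0.5 0 0.5 -0.1 -1.4 0; 0.3 -0.5 0 1.2 -0.1 -1.4 0; 0.3 -0.5 0 1.5 -0.1 -1.4 0; 0.3 -0.5 0 1.5 -0.1 -1.4 0"

```text
clock: 9.68
position: [0.5882, 0.0422, 0.0341]
orientation: [[0.0, 0.969, -0.247], [-0.002, -0.247, -0.969], [-1.0, 0.001, 0.002]]
force: [-1.0, 0.1, -0.4]
grip_width: 0.0
```

```bash
python3 look.py i x; python3 -c "
from h import *
im=cv2.imread('pics/i_scene_full.png');cv2.imwrite('pics/i2.png',cv2.resize(im[225:300,310:390],None,fx=8,fy=8,interpolation=cv2.INTER_CUBIC))
walls('e','scene',['left'],8,310,225,(.45,.6,.7,.8,.9,1.,1.1))
for y,z in((.1,.036),(.09,.04),(.078,.048),(.070,.048)): row(cl(0,y,z),-14.3)"
```

```text
t 9.68 pos [0.5882 0.0422 0.0341] carton-local [-0.001   0.1045] F [-1.   0.1 -0.4] q [  5.  37. -21. 108.  20.  39. -41.] g 0.0 x [ 0.    -0.002 -1.   ] yaz -14.3
left 0.45 [[155.0, 404.0], [521.0, 259.0]]
left 0.6 [[151.0, 385.0], [517.0, 240.0]]
left 0.7 [[147.0, 371.0], [514.0, 227.0]]
left 0.8 [[143.0, 358.0], [510.0, 213.0]]
left 0.9 [[138.0, 344.0], [506.0, 200.0]]
left 1.0 [[133.0, 330.0], [500.0, 187.0]]
left 1.1 [[127.0, 317.0], [495.0, 174.0]]
turn [-0.02  0.08 -0.08] shift cm [-0.13  0.07  0.48]
turn [-0.02  0.08 -0.08] shift cm [-0.53  0.07  1.48]
turn [-0.02  0.08 -0.08] shift cm [-1.33  0.08  2.68]
turn [-0.02  0.08 -0.08] shift cm [-1.33  0.08  3.48]
```

View pics/i2.png

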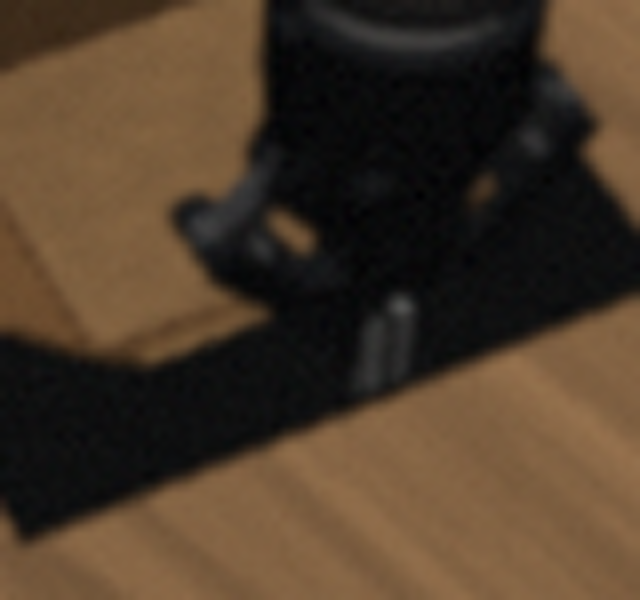

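Request:
carry_out --plan "0 0 0 0 0 0.3 0; 0 0 0 0 0 0.5 0; 0 0 0 -0.2 0 0.7 0; 0 0 0 -0.4 0 0.9 0; 0 0 0 -0.6 0 1.1 0; 0 0 0 -0.75 0 1.3 0; 0 0 0 -0.9 0 1.55 0; 0 0 0 -1 0 1.8 0; 0 0 0 -1.1 0 2.1 0; 0 0 0 -1.2 0 2.4 0; 0 0 0 -1.2 0 2.7 0; 0 0 0 -1.2 0 3 0; 0 0 0 -1.2 0 3.2 0; 0 0 0 -1.2 0 3.4 0; 0 0 0 -1.2 0 3.4 0"

```text
clock: 10.98
position: [0.5799, 0.0087, 0.0466]
orientation: [[0.0, 0.969, -0.248], [-0.002, -0.248, -0.969], [-1.0, 0.001, 0.002]]
force: [0.1, 0.5, 0.8]
grip_width: -0.003
```

```bash
python3 look.py j x; python3 -c "
from h import *
im=cv2.imread('pics/j_scene_full.png');cv2.imwrite('pics/j2.png',cv2.resize(im[215:290,310:390],None,fx=8,fy=8,interpolation=cv2.INTER_CUBIC))
walls('e','scene',['left'],8,310,215,(1.3,1.4,1.5,1.57,1.66))
for y,z in((.0695,.048),(.08,.048)): row(cl(0,y,z),-14.3)"
```

```text
t 10.98 pos [0.5799 0.0087 0.0466] carton-local [-0.0008  0.07  ] F [0.1 0.5 0.8] q [  9.  35. -21. 109.  19.  39. -38.] g -0.0 x [ 0.    -0.002 -1.   ] yaz -14.4
left 1.3 [[115.0, 371.0], [482.0, 229.0]]
left 1.4 [[108.0, 359.0], [476.0, 217.0]]
left 1.5 [[102.0, 348.0], [469.0, 207.0]]
left 1.57 [[97.0, 340.0], [464.0, 200.0]]
left 1.66 [[91.0, 331.0], [457.0, 191.0]]
turn [-0.06  0.12 -0.04] shift cm [-0.15  0.09  0.06]
turn [-0.06  0.12 -0.04] shift cm [-0.15  0.09 -0.99]
```

View pics/j2.png

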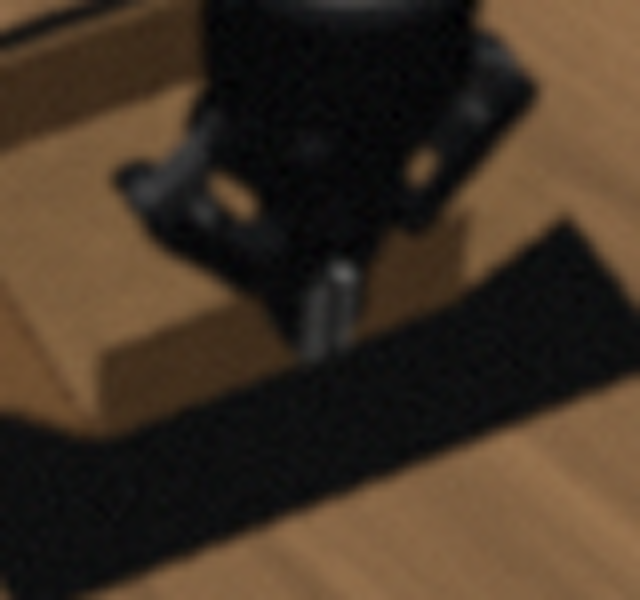

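Request:
carry_out --plan "0 0 0 0 0 0.1 0; 0 0 0 0 0 0.15 0; 0 0 0 0 0 0.15 0; 0 0 0 0 0 0.15 0"

```text
clock: 11.37
position: [0.5793, 0.0074, 0.0465]
orientation: [[-0.0, 0.969, -0.248], [-0.002, -0.248, -0.969], [-1.0, 0.001, 0.002]]
force: [-0.2, 1.4, -0.6]
grip_width: -0.002
```

```bash
python3 -c "
from h import *
st()
for x,y,z in((0,.1,.05),(0,.1,.14),(.06,.12,.15),(.124,0,.15),(.124,0,.033)): row(cl(x,y,z),75.7)"
```

```text
t 11.37 pos [0.5793 0.0074 0.0465] carton-local [-0.001   0.0687] F [-0.2  1.4 -0.6] q [  9.  35. -21. 109.  19.  39. -38.] g -0.0 x [-0.    -0.002 -1.   ] yaz -14.3
turn [-9.005e+01  1.300e-01  8.000e-02] shift cm [-0.36  0.1  -3.13]
turn [-9.005e+01  1.300e-01  8.000e-02] shift cm [-9.36  0.1  -3.11]
turn [-9.005e+01  1.300e-01  8.000e-02] shift cm [-10.36   6.1   -5.12]
turn [-9.005e+01  1.300e-01  8.000e-02] shift cm [-10.33  12.52   6.87]
turn [-9.005e+01  1.300e-01  8.000e-02] shift cm [ 1.37 12.51  6.85]
```

Request:
carry_out --plan "0 0 0 0 0 -1.2 0; 0 0 0 -1 0 -2.5 0; 0 0 0 -5 0 -3 0; 0 0 0 -9 0 -3 0; -7 0 0 -10.3 1 -3 0; -14 0 0 -10.3 2 -2.5 0; -21 0 0 -10.3 3.5 -2 0; -28 0 0 -10.3 5 -1 0; -35 0 0 -10.3 6.5 0 0; -42 0 0 -10.3 8 1 0; -49 0 0 -10.3 9.5 2.5 0; -56 0 0 -10.3 11 4 0; -63 0 0 -10.3 12 5.5 0; -70 0 0 -10.3 12.5 6.9 0; -77 0 0 -10.3 12.5 6.9 0; -84 0 0 -10.3 12.5 6.9 0; -90 0 0 -10.3 12.5 6.9 0; -90 0 0 -10.3 12.5 6.9 0; -90 0 0 -10.3 12.5 6.9 0"

```text
clock: 12.95
position: [0.6837, -0.0889, 0.1502]
orientation: [[0.0, 0.25, 0.968], [-0.001, 0.968, -0.25], [-1.0, -0.001, 0.001]]
force: [0.0, 0.1, -0.1]
grip_width: -0.001
```

```bash
python3 look.py k; python3 -c "
from h import *
im=cv2.imread('pics/k_scene_full.png');cv2.imwrite('pics/k2.png',cv2.resize(im[195:295,270:400],None,fx=6,fy=6,interpolation=cv2.INTER_CUBIC))
walls('e','scene',['left','right'],6,270,195,(1.4,1.5,1.57,1.66))
for x,y,z in((.124,0,.033),(.110,0,.03)): row(cl(x,y,z),75.7)"
```

```text
t 12.95 pos [ 0.6837 -0.0889  0.1502] carton-local [0.1238 0.001 ] F [ 0.   0.1 -0.1] q [ 30.  40. -42.  89.  30.  62.  56.] g -0.0 x [ 0.    -0.001 -1.   ] yaz 75.5
left 1.4 [[321.0, 389.0], [597.0, 283.0]]
left 1.5 [[316.0, 381.0], [591.0, 275.0]]
left 1.57 [[313.0, 375.0], [588.0, 270.0]]
left 1.66 [[308.0, 368.0], [583.0, 263.0]]
right 1.4 [[180.0, 170.0], [444.0, 76.0]]
right 1.5 [[184.0, 176.0], [449.0, 82.0]]
right 1.57 [[187.0, 181.0], [453.0, 86.0]]
right 1.66 [[191.0, 187.0], [457.0, 92.0]]
turn [-0.17  0.05  0.12] shift cm [ 1.171e+01 -3.000e-02  1.000e-02]
turn [-0.17  0.05  0.12] shift cm [12.01 -0.04 -1.39]
```

View pics/k2.png

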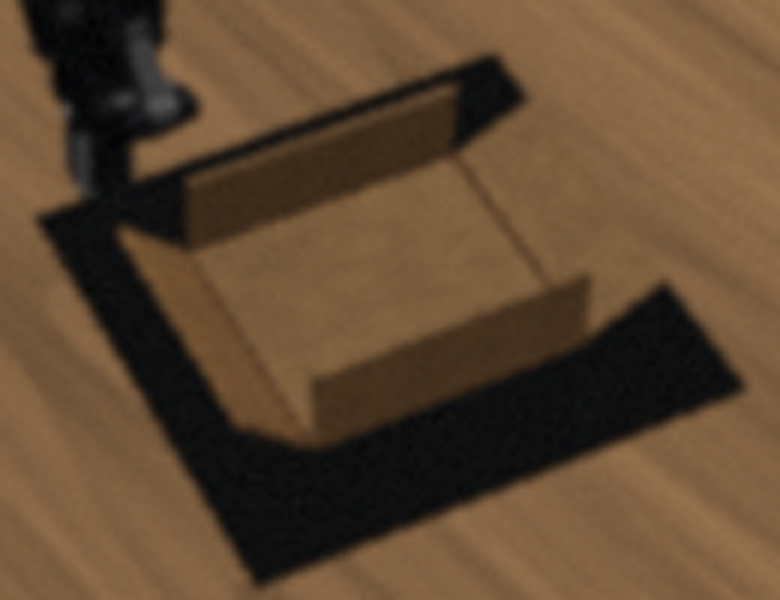

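Request:
carry_out --plan "0 0 0 3 0 0 0; 0 0 0 6 0 0 0; 0 0 0 9 0 0 0; 0 0 0 11 0 0 0; 0 0 0 11.7 0 0 0; 0 0 0 11.7 0 0 0; 0 0 0 11.7 0 -0.7 0; 0 0 0 11.7 0 -1.2 0; 0 0 0 11.7 0 -1.5 0; 0 0 0 11.5 0 -1.65 0; 0 0 0 11.3 0 -1.8 0; 0 0 0 11.1 0 -2 0; 0 0 0 10.9 0 -2.2 0; 0 0 0 10.75 0 -2.4 0; 0 0 0 10.65 0 -2.6 0; 0 0 0 10.55 0 -2.8 0"

```text
clock: 14.38
position: [0.6574, -0.0828, 0.0454]
orientation: [[0.003, 0.25, 0.968], [-0.002, 0.968, -0.25], [-1.0, -0.002, 0.003]]
force: [2.5, -0.7, 1.0]
grip_width: -0.004
```

```bash
python3 look.py l; python3 -c "
from h import *
im=cv2.imread('pics/l_scene_full.png');cv2.imwrite('pics/l2.png',cv2.resize(im[175:275,270:400],None,fx=6,fy=6,interpolation=cv2.INTER_CUBIC))
walls('e','scene',['far'],6,270,175,(.7,.8,.9,1.,1.1,1.2))
for x,y,z in((.085,0,.047),(.076,0,.047)): row(cl(x,y,z),75.7)"
```

```text
t 14.38 pos [ 0.6574 -0.0828  0.0454] carton-local [0.0969 0.0005] F [ 2.5 -0.7  1. ] q [ 28.  45. -39.  97.  35.  51.  50.] g -0.0 x [ 0.003 -0.002 -1.   ] yaz 75.5
far 0.7 [[235.0, 548.0], [114.0, 353.0]]
far 0.8 [[241.0, 540.0], [121.0, 346.0]]
far 0.9 [[249.0, 533.0], [128.0, 339.0]]
far 1.0 [[257.0, 526.0], [135.0, 332.0]]
far 1.1 [[265.0, 519.0], [143.0, 325.0]]
far 1.2 [[274.0, 513.0], [152.0, 320.0]]
turn [-0.17  0.1   0.11] shift cm [-0.19 -0.06 -1.11]
turn [-0.17  0.1   0.11] shift cm [-0.2  -0.07 -2.01]
```

View pics/l2.png

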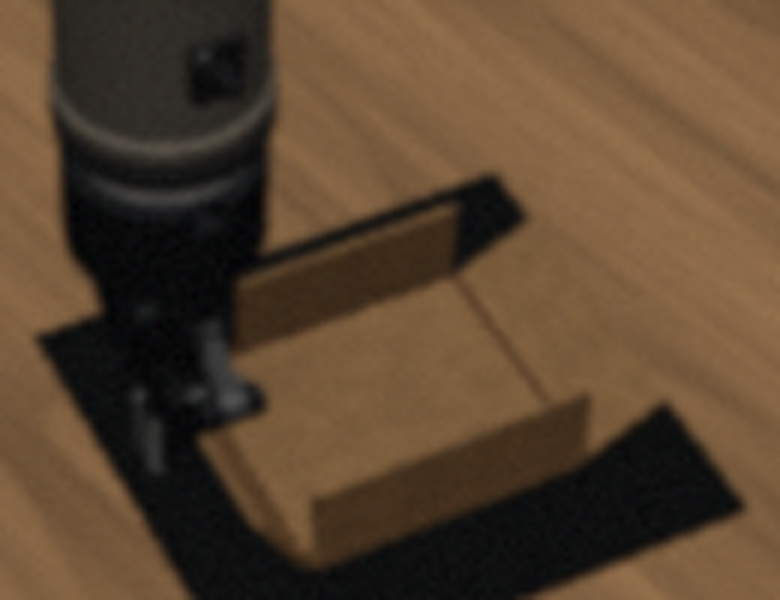

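Request:
carry_out --plan "0 0 0 -0.1 0 -0.3 0; 0 0 0 -0.15 0 -0.6 0; 0 0 0 -0.15 0 -0.9 0; 0 0 0 -0.15 0 -1.2 0; 0 0 0 -0.15 0 -1.5 0; 0 0 0 -0.15 0 -1.8 0; 0 0 0 -0.15 0 -2 0; 0 0 0 -0.15 0 -2.15 0; 0 0 0 -0.15 0 -2.2 0; 0 0 0 -0.15 0 -2.2 0"

```text
clock: 15.32
position: [0.6352, -0.077, 0.0464]
orientation: [[0.001, 0.25, 0.968], [-0.002, 0.968, -0.25], [-1.0, -0.002, 0.001]]
force: [0.8, 0.4, -0.2]
grip_width: -0.001
```

```bash
python3 look.py m; python3 -c "
from h import *
im=cv2.imread('pics/m_scene_full.png');cv2.imwrite('pics/m2.png',cv2.resize(im[175:275,270:400],None,fx=6,fy=6,interpolation=cv2.INTER_CUBIC))
walls('e','scene',['far'],6,270,175,(1.3,1.4,1.5,1.57,1.66))
for x,y,z in((.075,0,.047),(.10,0,.047)): row(cl(x,y,z),75.7)"
```

```text
t 15.32 pos [ 0.6352 -0.077   0.0464] carton-local [0.0739 0.0006] F [ 0.8  0.4 -0.2] q [ 29.  43. -39. 100.  35.  49.  49.] g -0.0 x [ 0.001 -0.002 -1.   ] yaz 75.5
far 1.3 [[284.0, 507.0], [161.0, 314.0]]
far 1.4 [[293.0, 502.0], [170.0, 309.0]]
far 1.5 [[303.0, 498.0], [179.0, 305.0]]
far 1.57 [[310.0, 495.0], [186.0, 303.0]]
far 1.66 [[319.0, 492.0], [194.0, 300.0]]
turn [-0.17  0.07  0.11] shift cm [-0.06 -0.06  0.11]
turn [-0.17  0.07  0.11] shift cm [-0.06 -0.05  2.61]
```

View pics/m2.png

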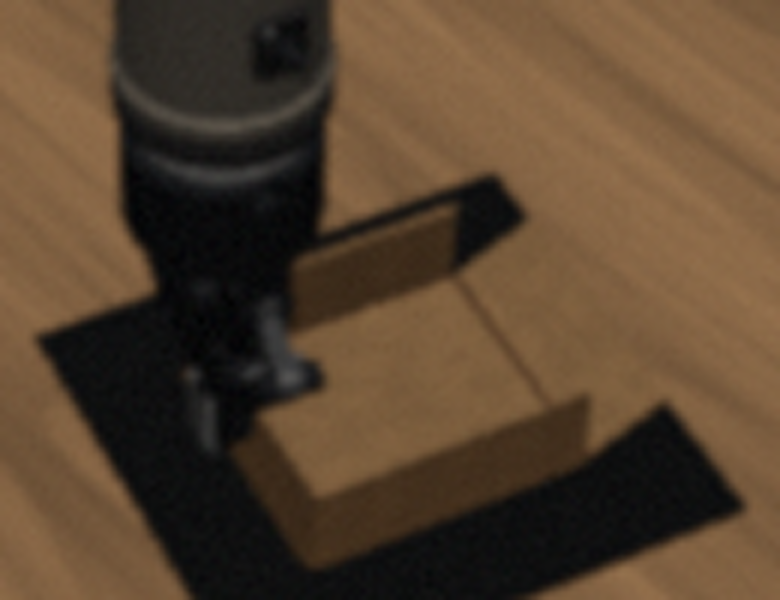

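Request:
carry_out --plan "0 0 0 0 0 1 0; 0 0 0 -1 0 2.4 0; 0 0 0 -5 0 2.6 0; 0 0 0 -8.5 0 1 0; 0 0 0 -9.3 0 -2 0; 0 0 0 -9.3 0 -6 0; 0 0 0 -9.3 0 -10 0; 0 0 0 -9.3 0 -14 0; 0 0 0 -9.3 0 -17 0; 0 0 0 -9.3 0 -19.5 0; 0 0 0 -9.3 0 -19.6 0; 0 0 0 -9.3 0 -19.6 0; 0 0 0 -9.3 0 -19.6 0"

```text
clock: 16.5
position: [0.4462, -0.0281, 0.1395]
orientation: [[0.002, 0.25, 0.968], [-0.002, 0.968, -0.25], [-1.0, -0.002, 0.002]]
force: [0.3, -0.7, -0.6]
grip_width: -0.004
```

```bash
python3 look.py n; python3 -c "
from h import *
im=cv2.imread('pics/n_scene_full.png');cv2.imwrite('pics/n2.png',cv2.resize(im[175:275,270:400],None,fx=6,fy=6,interpolation=cv2.INTER_CUBIC))
walls('e','scene',['far'],6,270,175,(1.4,1.5,1.57,1.66))
walls('e','scene',['near'],6,270,175,(.45,.55,.65,.8))
for x,y,z in((-.122,0,.029),(-.112,0,.029)): row(cl(x,y,z),75.7)"
```

```text
t 16.5 pos [ 0.4462 -0.0281  0.1395] carton-local [-0.1213  0.0015] F [ 0.3 -0.7 -0.6] q [ 38.  21. -50. 122.  23.  46.  49.] g -0.0 x [ 0.002 -0.002 -1.   ] yaz 75.5
far 1.4 [[293.0, 502.0], [170.0, 309.0]]
far 1.5 [[303.0, 498.0], [179.0, 305.0]]
far 1.57 [[310.0, 495.0], [186.0, 303.0]]
far 1.66 [[319.0, 492.0], [194.0, 300.0]]
near 0.45 [[665.0, 395.0], [531.0, 217.0]]
near 0.55 [[662.0, 391.0], [527.0, 212.0]]
near 0.65 [[658.0, 387.0], [523.0, 208.0]]
near 0.8 [[650.0, 383.0], [515.0, 204.0]]
turn [-0.21  0.12  0.06] shift cm [11.04 -0.16 -0.14]
turn [-0.21  0.12  0.06] shift cm [11.04 -0.15  0.86]
```

View pics/n2.png

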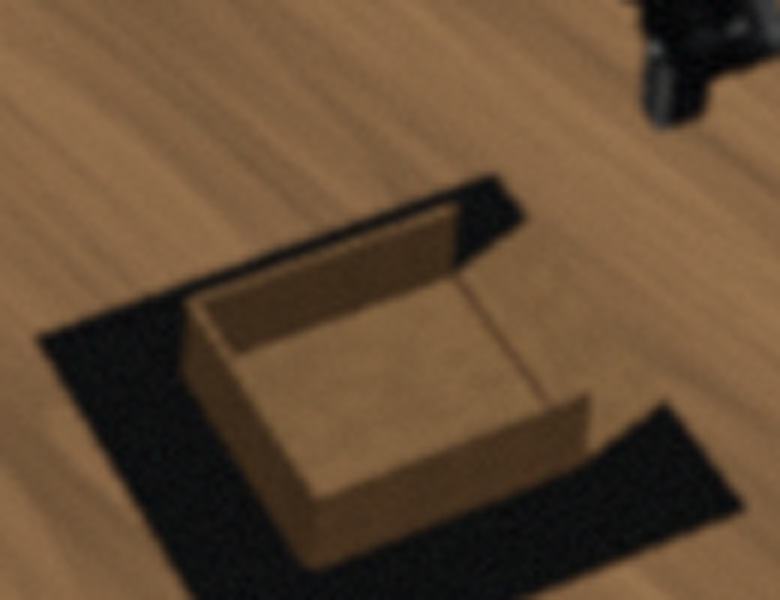

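Request:
carry_out --plan "0 0 0 3 0 -0.1 0; 0 0 0 6 0 -0.1 0; 0 0 0 9 0 -0.1 0; 0 0 0 10.5 0 -0.1 0; 0 0 0 11 -0.1 -0.1 0; 0 0 0 11 -0.1 0.2 0; 0 0 0 11 -0.1 0.5 0; 0 0 0 11 -0.1 0.8 0; 0 0 0 10.9 -0.1 1 0; 0 0 0 10.7 -0.1 1.1 0; 0 0 0 10.5 -0.1 1.2 0; 0 0 0 10.3 -0.1 1.3 0; 0 0 0 10.1 -0.1 1.45 0; 0 0 0 9.9 -0.1 1.6 0; 0 0 0 9.7 -0.1 1.8 0; 0 0 0 9.6 -0.1 1.95 0"

```text
clock: 17.93
position: [0.4654, -0.0339, 0.0438]
orientation: [[0.001, 0.25, 0.968], [-0.002, 0.968, -0.25], [-1.0, -0.001, 0.002]]
force: [-3.5, 2.3, 3.9]
grip_width: -0.001
```

```bash
python3 look.py o; python3 -c "
from h import *
im=cv2.imread('pics/o_scene_full.png');cv2.imwrite('pics/o2.png',cv2.resize(im[175:275,270:400],None,fx=6,fy=6,interpolation=cv2.INTER_CUBIC))
walls('e','scene',['near'],6,270,175,(.45,.6,.8,1.0))
for x,y,z in((-.088,0,.046),(-.0755,0,.046)): row(cl(x,y,z),75.7)"
```

```text
t 17.93 pos [ 0.4654 -0.0339  0.0438] carton-local [-0.1013  0.0005] F [-3.5  2.3  3.9] q [ 30.  32. -41. 123.  36.  37.  39.] g -0.0 x [ 0.001 -0.002 -1.   ] yaz 75.5
near 0.45 [[665.0, 395.0], [531.0, 217.0]]
near 0.6 [[660.0, 389.0], [525.0, 210.0]]
near 0.8 [[650.0, 383.0], [515.0, 204.0]]
near 1.0 [[637.0, 380.0], [502.0, 200.0]]
turn [-0.23  0.13  0.08] shift cm [-0.22 -0.04  1.29]
turn [-0.23  0.13  0.08] shift cm [-0.22 -0.03  2.54]
```

View pics/o2.png

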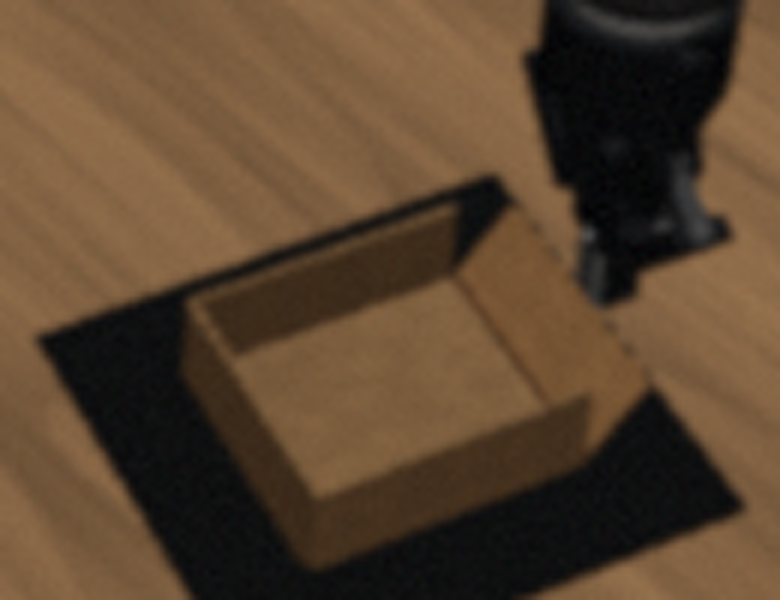

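Request:
carry_out --plan "0 0 0 0 0 -0.5 0; 0 0 0 0 0 -1 0; 0 0 0 0.4 0 -1.3 0; 0 0 0 0.9 0 -1.3 0; 0 0 0 0.9 0 -1.3 0; 0 0 0 0.9 0 -0.8 0; 0 0 0 0.9 0 -0.4 0; 0 0 0 0.8 0 -0.1 0; 0 0 0 0.6 0 0.1 0; 0 0 0 0.4 0 0.3 0; 0 0 0 0.25 0 0.5 0; 0 0 0 0.1 0 0.75 0; 0 0 0 0 0 1 0; 0 0 0 -0.1 0 1.3 0; 0 0 0 -0.2 0 1.6 0; 0 0 0 -0.2 0 1.9 0; 0 0 0 -0.2 0 2.2 0; 0 0 0 -0.2 0 2.5 0; 0 0 0 -0.2 0 2.6 0; 0 0 0 -0.2 0 2.6 0"

```text
clock: 19.7
position: [0.4913, -0.0407, 0.0458]
orientation: [[0.002, 0.251, 0.968], [-0.002, 0.968, -0.251], [-1.0, -0.001, 0.003]]
force: [-0.4, 0.4, -0.4]
grip_width: 0.004
```

```bash
python3 look.py p; python3 -c "
from h import *
im=cv2.imread('pics/p_scene_full.png');cv2.imwrite('pics/p2.png',cv2.resize(im[175:275,270:400],None,fx=6,fy=6,interpolation=cv2.INTER_CUBIC))
walls('e','scene',['near'],6,270,175,(1.3,1.4,1.5,1.57,1.66))
for x,y,z in((-.088,0,.046),(-.0745,0,.046)): row(cl(x,y,z),75.7)"
```

```text
t 19.7 pos [ 0.4913 -0.0407  0.0458] carton-local [-0.0745  0.0003] F [-0.4  0.4 -0.4] q [ 30.  34. -41. 120.  35.  39.  41.] g 0.0 x [ 0.002 -0.002 -1.   ] yaz 75.5
near 1.3 [[613.0, 381.0], [479.0, 200.0]]
near 1.4 [[605.0, 383.0], [470.0, 202.0]]
near 1.5 [[596.0, 386.0], [462.0, 204.0]]
near 1.57 [[589.0, 388.0], [455.0, 206.0]]
near 1.66 [[581.0, 391.0], [447.0, 209.0]]
turn [-0.23  0.15  0.07] shift cm [-0.03 -0.04 -1.33]
turn [-0.23  0.15  0.07] shift cm [-0.02 -0.03  0.02]
```

View pics/p2.png

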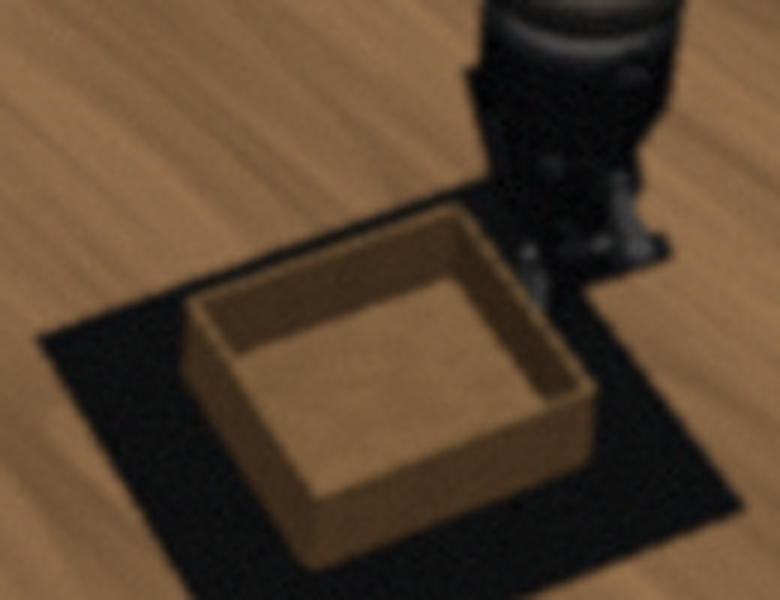

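```bash
python3 -c "
from h import *
for p in ((-.105,0,.05),(-.105,0,.15)): row(cl(*p),75.7)
row((.4453,.2342,.15),71.7); row((.4453,.2342,.12),71.7)"
```

```text
turn [-0.23  0.15  0.07] shift cm [-0.43 -0.05 -3.03]
turn [-0.23  0.15  0.07] shift cm [-10.43  -0.06  -3.  ]
turn [3.77 0.15 0.06] shift cm [-10.48  25.45 -11.3 ]
turn [3.77 0.15 0.06] shift cm [ -7.48  25.45 -11.31]
```

Request:
carry_out --plan "0 0 0 0 0 -1 0; 0 0 0 -0.3 0 -2.4 0; 0 0 0 -2 0 -3 0; 0 0 0 -5 0 -3 0; 0 0 0 -9 0 -3 0; 0 0 0 -10.4 1.5 -3.2 0.5; 1 0 0 -10.4 5 -4.5 1; 2 0 0 -10.4 9 -6 1; 3 0 0 -10.4 13 -7.5 1; 3.8 0.1 0 -10.4 17 -9 1; 3.8 0.1 0 -10.4 20.5 -10 1; 3.8 0.1 0 -10.4 23.5 -11 1; 3.8 0.1 0 -10 25.4 -11.3 1; 3.8 0.1 0 -9 25.4 -11.3 1; 3.8 0.1 0 -7.5 25.4 -11.3 1; 3.8 0.1 0 -7.5 25.4 -11.3 1; 3.8 0.1 0 -7.5 25.4 -11.3 1"

```text
clock: 21.22
position: [0.4442, 0.2323, 0.1193]
orientation: [[-0.002, 0.315, 0.949], [-0.003, 0.949, -0.315], [-1.0, -0.003, -0.0]]
force: [0.2, 0.1, -0.1]
grip_width: 0.999
```

```bash
python3 - <<'E'
from h import *
st(); row((.4453,.2342,.12),71.7); row((.4453,.2342,.021),71.7)
a=optics.camera("scene"); cv2.imwrite("pics/q_scene_full.png",a)
b=optics.camera("top"); cv2.imwrite("pics/q_top_full.png",b)
cv2.imwrite("pics/q.png",np.hstack([cv2.resize(a[190:330,400:530],None,fx=3.05,fy=3.05,interpolation=cv2.INTER_CUBIC),cv2.resize(b[190:330,140:270],None,fx=3.05,fy=3.05,interpolation=cv2.INTER_CUBIC)]))
E
```

```text
t 21.22 pos [0.4442 0.2323 0.1193] carton-local [-0.1874  0.2534] F [ 0.2  0.1 -0.1] q [  4.  29. -48. 116.  29.  48.  11.] g 1.0 x [-0.002 -0.003 -1.   ] yaz 71.7
turn [-0.04 -0.03  0.2 ] shift cm [-0.07  0.21  0.04]
turn [-0.04 -0.03  0.2 ] shift cm [9.83 0.24 0.05]
```

View pics/q.png

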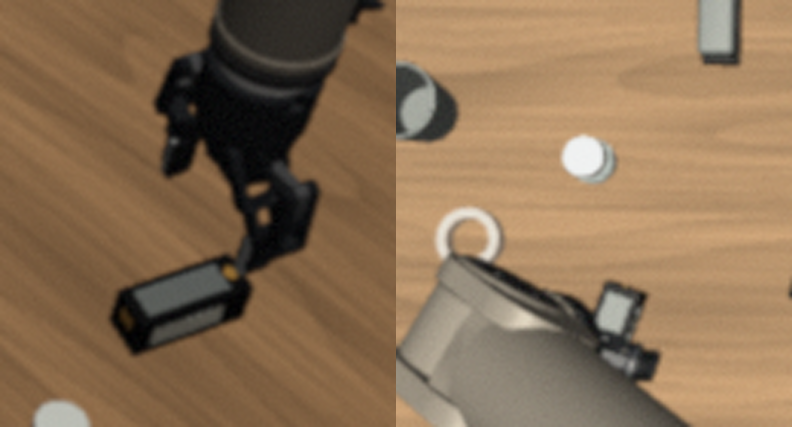

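Request:
carry_out --plan "0 0 0.2 2 0.2 0 1; 0 0 0.2 4 0.2 0 1; 0 0 0.2 6 0.2 0 1; 0 0 0.2 7.5 0.2 0 1; 0 0 0.2 8.8 0.2 0 1; 0 0 0.2 9.6 0.2 0 1; 0 0 0.2 9.8 0.2 0 1; 0 0 0.2 9.8 0.2 0 1; 0 0 0.2 9.8 0.2 0 1"

```text
clock: 22.07
position: [0.4464, 0.2351, 0.0232]
orientation: [[0.003, 0.315, 0.949], [0.002, 0.949, -0.315], [-1.0, 0.003, 0.002]]
force: [1.4, -0.8, 1.1]
grip_width: 1.0
```

```bash
cat > lc.py <<'E'
from h import *
import sys
t=sys.argv[1]
st(); row((.4453,.2342,.021),71.7)
a=optics.camera("scene"); cv2.imwrite(f"pics/{t}_scene_full.png",a)
b=optics.camera("top"); cv2.imwrite(f"pics/{t}_top_full.png",b)
cv2.imwrite(f"pics/{t}.png",np.hstack([cv2.resize(a[220:330,410:510],None,fx=3.9,fy=3.9,interpolation=cv2.INTER_CUBIC),cv2.resize(b[220:330,160:260],None,fx=3.9,fy=3.9,interpolation=cv2.INTER_CUBIC)]))
E
python3 lc.py r
```

```text
t 22.07 pos [0.4464 0.2351 0.0232] carton-local [-0.1859  0.2565] F [ 1.4 -0.8  1.1] q [ -3.  37. -41. 119.  39.  38.   2.] g 1.0 x [ 0.003  0.002 -1.   ] yaz 71.6
turn [-0.08  0.11 -0.17] shift cm [ 0.22 -0.12 -0.08]
```

View pics/r.png

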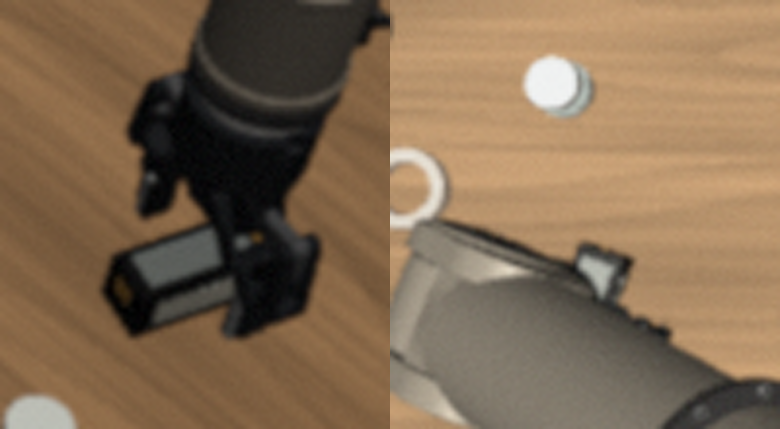

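```bash
python3 - <<'E'
from h import *
s=sense(); R=s["orientation"]; p=s["position"]
a=cv2.imread("pics/r_scene_full.png"); f=8; x0,y0=430,240
o=cv2.resize(a[y0:y0+75,x0:x0+80],None,fx=f,fy=f,interpolation=cv2.INTER_CUBIC)
def dr(P3,col,cl=True):
    q=(proj("scene",P3)-[x0,y0]+.5)*f-.5; cv2.polylines(o,[np.round(q).astype(np.int32)],cl,col,1)
for z in(0,.04): dr(tw(K,[[.048,.018,z],[.048,-.018,z],[-.048,-.018,z],[-.048,.018,z]]),(255,0,255))
for y in(.0425,.057):
  dr([p+R@np.array([xx,y,zz]) for xx,zz in((.001,-.011),(.001,.011),(-.04,.011),(-.04,-.011))],(0,255,0) if y<.05 else (0,255,255))
cv2.imwrite("pics/r2.png",o)
E
```

```text
(no output)
```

View pics/r2.png

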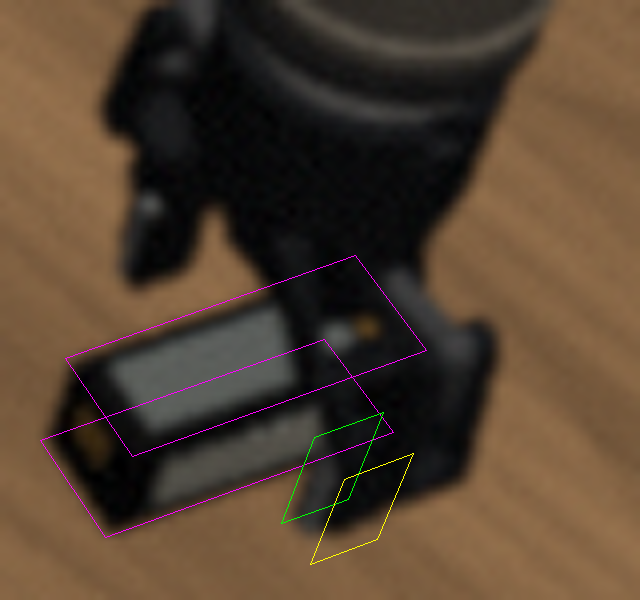

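Request:
carry_out --plan "0 0 0 0.2 -0.05 0 1; 0 0 0 0.2 -0.05 0 0.6; 0 0 0 0.2 -0.05 0 0.4; 0 0 0 0.2 -0.05 0 0.2; 0 0 0 0.2 -0.05 0 0; 0 0 0 0.2 -0.05 0 0; 0 0 0 0.2 -0.05 0 0; 0 0 0 0.2 -0.05 0 0; 0 0 0 0.2 -0.05 0 0; 0 0 0 0.2 -0.05 0 0" --force 35

```text
clock: 23.0
position: [0.4465, 0.2347, 0.0215]
orientation: [[0.003, 0.315, 0.949], [0.002, 0.949, -0.315], [-1.0, 0.003, 0.003]]
force: [0.5, -0.3, 4.9]
grip_width: 0.419
```

```bash
python3 lc.py s
```

```text
t 23.0 pos [0.4465 0.2347 0.0215] carton-local [-0.1857  0.2563] F [ 0.5 -0.3  4.9] q [ -3.  37. -40. 119.  40.  38.   2.] g 0.42 x [ 0.003  0.002 -1.   ] yaz 71.6
turn [-0.08  0.15 -0.2 ] shift cm [ 0.05 -0.09 -0.1 ]
```

View pics/s.png

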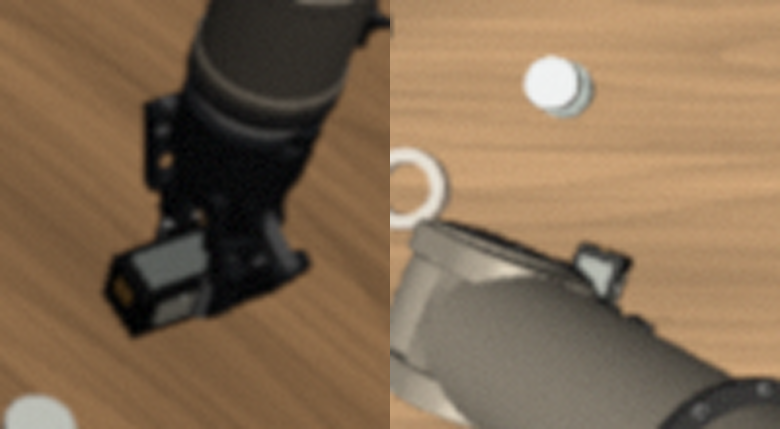

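Request:
carry_out --plan "0 0 0 -0.5 0 0 0; 0 0 0 -1.2 0 0 0; 0 0 0 -2.5 0 0 0; 0 0 0 -4 0 0 0; 0 0 0 -6 0 0 0; 0 0 0 -8 0 0 0; 0 0 0 -10 0 0 0; 0 0 0 -11 0 0 0; 0 0 0 -11 0 0 0; 0 0 0 -11 0 0 0"

```text
clock: 23.93
position: [0.4463, 0.2342, 0.1318]
orientation: [[0.005, 0.316, 0.949], [0.002, 0.949, -0.316], [-1.0, 0.004, 0.004]]
force: [0.1, 0.2, -0.7]
grip_width: 0.412
```

```bash
python3 lc.py t; python3 -c "
from h import *
for z in (.13,.06,.028): row(cl(0,0,z),75.7)"
```

```text
t 23.93 pos [0.4463 0.2342 0.1318] carton-local [-0.1858  0.2557] F [ 0.1  0.2 -0.7] q [  5.  28. -49. 116.  28.  49.  11.] g 0.41 x [ 0.005  0.002 -1.   ] yaz 71.6
turn [-0.11  0.2  -0.22] shift cm [11.08 -0.08 -0.14]
turn [-4.09  0.09 -0.12] shift cm [  0.04 -24.11  20.43]
turn [-4.09  0.09 -0.12] shift cm [  7.04 -24.12  20.42]
turn [-4.09  0.09 -0.12] shift cm [ 10.24 -24.13  20.41]
```

View pics/t.png

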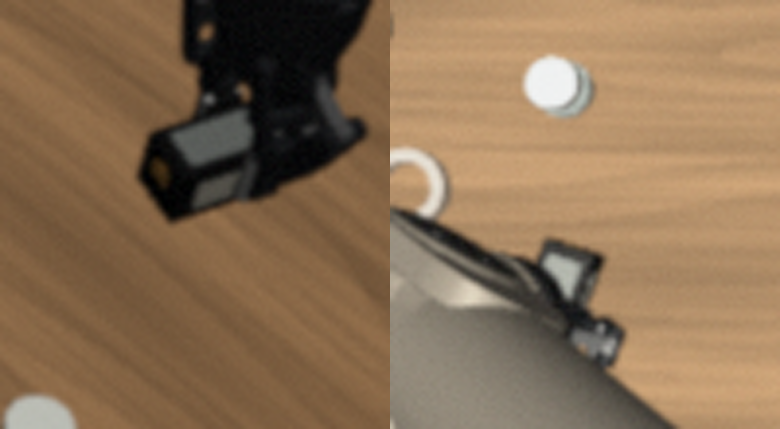

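Request:
carry_out --plan "0 0 0 0 -1 0.8 0; 0 0 0 0 -3 2.5 0; -1 0 0 0 -5.5 4.6 0; -1.5 0 0 0 -8 6.8 0; -2 0 0 0 -10.5 8.9 0; -2.5 0 0 0 -13 11 0; -3 0 0 0 -15.5 13.1 0; -3.5 0 0 0 -18 15.2 0; -4 0 0 0 -20 17 0; -4.1 0 0 0 -22 18.6 0; -4.1 0 0 0 -23.4 19.8 0; -4.1 0 0 0 -24.1 20.4 0; -4.1 0 0 0 -24.1 20.4 0; -4.1 0 0 0 -24.1 20.4 0; -4.1 0 0 0 -24.1 20.4 0"

```text
clock: 25.28
position: [0.5624, -0.0572, 0.13]
orientation: [[0.001, 0.244, 0.97], [0.003, 0.97, -0.244], [-1.0, 0.003, 0.001]]
force: [-0.4, 1.1, -1.7]
grip_width: 0.415
```

```bash
python3 look.py u; python3 -c "
from h import *
for z in (.13,.06,.028): row(cl(0,0,z),75.7)"
```

```text
t 25.28 pos [ 0.5624 -0.0572  0.13  ] carton-local [-0.0015  0.0019] F [-0.4  1.1 -1.7] q [ 35.  33. -46. 108.  29.  52.  50.] g 0.42 x [ 0.001  0.003 -1.   ] yaz 75.9
turn [ 0.17  0.08 -0.14] shift cm [ 0.04 -0.18  0.12]
turn [ 0.17  0.08 -0.14] shift cm [ 7.04 -0.2   0.11]
turn [ 0.17  0.08 -0.14] shift cm [10.24 -0.21  0.11]
```

View pics/u.png

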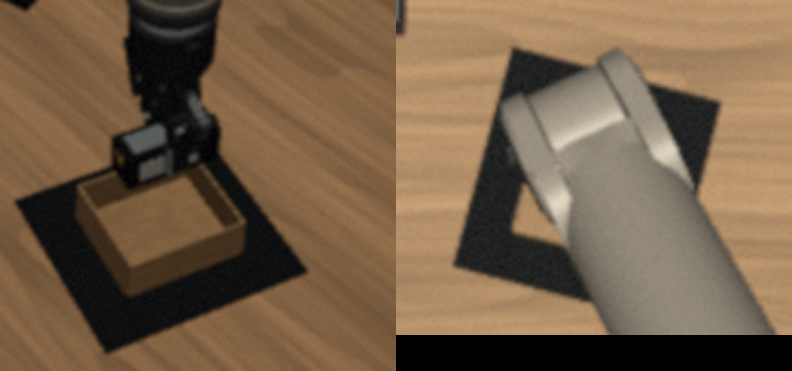

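Request:
carry_out --plan "0 0 0 1 -0.1 0.1 0; 0 0 0 2.5 -0.2 0.1 0; 0 0 0 4 -0.2 0.1 0; 0 0 0 5.5 -0.2 0.1 0; 0 0 0 6.6 -0.2 0.1 0; 0 0 0 7 -0.2 0.1 0; 0 0 0 7 -0.2 0.1 0; 0 0 0 7 -0.2 0.1 0"

```text
clock: 26.05
position: [0.5634, -0.0591, 0.0602]
orientation: [[0.002, 0.244, 0.97], [0.002, 0.97, -0.244], [-1.0, 0.003, 0.001]]
force: [0.1, -0.2, -0.8]
grip_width: 0.418
```

```bash
python3 look.py v; python3 -c "
from h import *
im=cv2.imread('pics/v_scene_full.png');cv2.imwrite('pics/v2.png',cv2.resize(im[165:275,270:400],None,fx=5.4,fy=5.4,interpolation=cv2.INTER_CUBIC))
for z in (.06,.03,.027): row(cl(0,0,z),75.7)"
```

```text
t 26.05 pos [ 0.5634 -0.0591  0.0602] carton-local [-0.0001  0.0003] F [ 0.1 -0.2 -0.8] q [ 32.  38. -42. 110.  35.  46.  46.] g 0.42 x [ 0.002  0.002 -1.   ] yaz 75.9
turn [ 0.17  0.14 -0.16] shift cm [ 0.1  -0.03 -0.04]
turn [ 0.17  0.14 -0.16] shift cm [ 3.1  -0.04 -0.05]
turn [ 0.17  0.14 -0.16] shift cm [ 3.4  -0.04 -0.05]
```

View pics/v2.png

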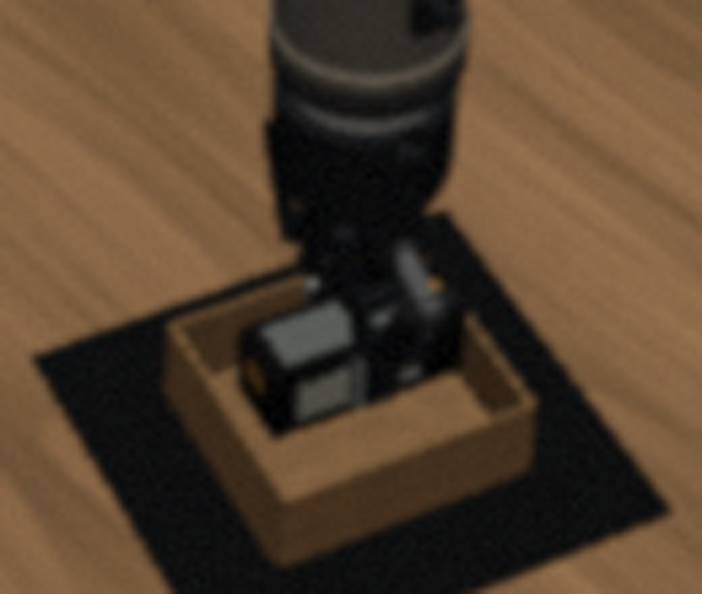

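Centred over the carton and clear of every wall, so I'll lower it slowly onto the floor.

Request:
carry_out --plan "0 0 0 0.5 0 0 0; 0 0 0 1 0 0 0; 0 0 0 1.5 0 0 0; 0 0 0 2 0 0 0; 0 0 0 2.4 0 0 0; 0 0 0 2.7 0 0 0; 0 0 0 2.9 0 0 0; 0 0 0 3.05 0 0 0; 0 0 0 3.15 0 0 0; 0 0 0 3.15 0 0 0; 0 0 0 3.15 0 0 0"

```text
clock: 27.07
position: [0.5641, -0.0591, 0.0296]
orientation: [[0.003, 0.244, 0.97], [0.002, 0.97, -0.244], [-1.0, 0.003, 0.003]]
force: [-0.5, -0.2, -1.7]
grip_width: 0.416
```

```bash
python3 -c "
from h import *
st()"
```

```text
t 27.07 pos [ 0.5641 -0.0591  0.0296] carton-local [0.0006 0.0005] F [-0.5 -0.2 -1.7] q [ 30.  40. -40. 111.  38.  43.  44.] g 0.42 x [ 0.003  0.002 -1.   ] yaz 75.9
```

Request:
carry_out --plan "0 0 0 0.05 0 0 0; 0 0 0 0.1 0 0 0; 0 0 0 0.15 0 0 0; 0 0 0 0.2 0 0 0; 0 0 0 0.2 0 0 0; 0 0 0 0.2 0 0 0"

```text
clock: 27.57
position: [0.5641, -0.0591, 0.0276]
orientation: [[0.003, 0.244, 0.97], [0.002, 0.97, -0.244], [-1.0, 0.003, 0.003]]
force: [0.3, -0.4, -1.1]
grip_width: 0.415
```

```bash
python3 -c "
from h import *
st()"
```

```text
t 27.57 pos [ 0.5641 -0.0591  0.0276] carton-local [0.0006 0.0004] F [ 0.3 -0.4 -1.1] q [ 30.  40. -40. 111.  38.  43.  44.] g 0.42 x [ 0.003  0.002 -1.   ] yaz 75.9
```

Request:
carry_out --plan "0 0 0 0.05 0 0 0; 0 0 0 0.1 0 0 0; 0 0 0 0.15 0 0 0; 0 0 0 0.15 0 0 0; 0 0 0 0.15 0 0 0"

```text
clock: 27.98
position: [0.5641, -0.0591, 0.0275]
orientation: [[0.003, 0.244, 0.97], [0.001, 0.97, -0.244], [-1.0, 0.002, 0.003]]
force: [-5.8, -0.7, 13.3]
grip_width: 0.419
```

```bash
python3 -c "
from h import *
st()"
```

```text
t 27.98 pos [ 0.5641 -0.0591  0.0275] carton-local [0.0006 0.0004] F [-5.8 -0.7 13.3] q [ 30.  40. -40. 111.  38.  43.  44.] g 0.42 x [ 0.003  0.001 -1.   ] yaz 75.9
```

Request:
carry_out --plan "0 0 0 -0.05 0 0 0; 0 0 0 -0.05 0 0 0; 0 0 0 -0.05 0 0 0.46; 0 0 0 -0.05 0 0 0.5; 0 0 0 -0.05 0 0 0.55; 0 0 0 -0.05 0 0 0.6; 0 0 0 -0.05 0 0 0.6; 0 0 0 -0.05 0 0 0.6; 0 0 0 -0.05 0 0 0.6"

```text
clock: 28.73
position: [0.5641, -0.0591, 0.0279]
orientation: [[0.003, 0.244, 0.97], [0.001, 0.97, -0.244], [-1.0, 0.002, 0.003]]
force: [0.4, -0.0, 0.6]
grip_width: 0.598
```

```bash
python3 look.py w; python3 -c "
from h import *
im=cv2.imread('pics/w_scene_full.png');cv2.imwrite('pics/w2.png',cv2.resize(im[165:275,270:400],None,fx=5.4,fy=5.4,interpolation=cv2.INTER_CUBIC))"
```

```text
t 28.73 pos [ 0.5641 -0.0591  0.0279] carton-local [0.0006 0.0005] F [ 0.4 -0.   0.6] q [ 30.  40. -40. 111.  38.  43.  44.] g 0.6 x [ 0.003  0.001 -1.   ] yaz 75.9
```

View pics/w2.png

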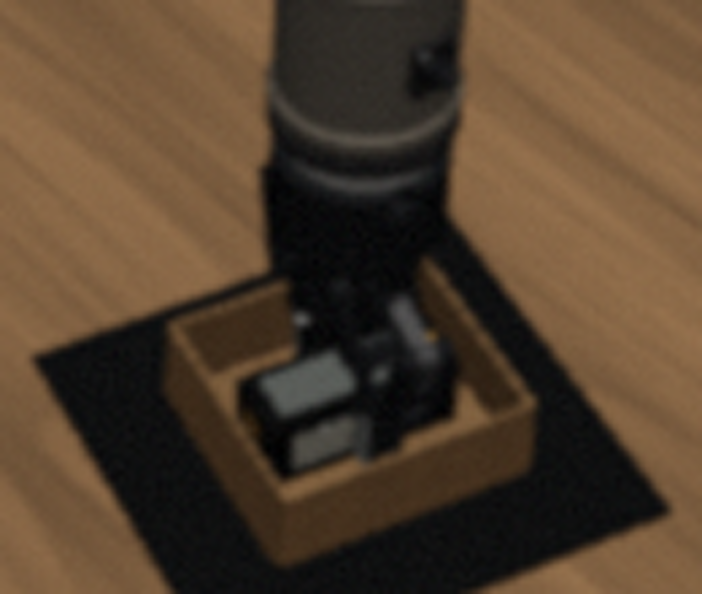

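Released, with the cartridge down and the walls intact. Next I'll lift straight up and move clear for a final look.

Request:
carry_out --plan "0 0 0 -0.5 0 0 0.6; 0 0 0 -1.2 0 0 0.6; 0 0 0 -2.2 0 0 0.6; 0 0 0 -3.5 0 0 0.6; 0 0 0 -5 0 0 0.6; 0 0 0 -8 0 0 0.6; 0 0 0 -12 0 0 0.6; 0 0 0 -16 0 0 0.6; 0 0 0 -18 -4 0 0.6; 0 0 0 -19 -8 0 0.6; 0 0 0 -20 -12 0 0.6; 0 0 0 -20 -16 0 0.6; 0 0 0 -20 -20 0 0.6; 0 0 0 -20 -24 0 0.6; 0 0 0 -20 -28 0 0.6; 0 0 0 -20 -30 0 0.6; 0 0 0 -20 -30 0 0.6; 0 0 0 -20 -30 0 0.6"

```text
clock: 30.33
position: [0.4896, -0.3514, 0.2285]
orientation: [[0.004, 0.247, 0.969], [0.001, 0.969, -0.247], [-1.0, 0.002, 0.004]]
force: [0.6, 1.3, 1.2]
grip_width: 0.596
```

```bash
python3 look.py x; python3 -c "
from h import *
im=cv2.imread('pics/x_scene_full.png');cv2.imwrite('pics/x2.png',cv2.resize(im[195:295,270:400],None,fx=6,fy=6,interpolation=cv2.INTER_CUBIC))
im=cv2.imread('pics/x_top_full.png');cv2.imwrite('pics/x3.png',cv2.resize(im[210:310,260:365],None,fx=5.7,fy=5.7,interpolation=cv2.INTER_CUBIC))
walls('','scene',['left','right','far','near'],6,270,195,(1.57,))"
```

```text
t 30.33 pos [ 0.4896 -0.3514  0.2285] carton-local [ 0.0005 -0.3012] F [0.6 1.3 1.2] q [ 65.  28. -47.  98.  23.  63.  86.] g 0.6 x [ 0.004  0.001 -1.   ] yaz 75.7
left 1.57 [[313.0, 375.0], [588.0, 270.0]]
right 1.57 [[187.0, 181.0], [453.0, 86.0]]
far 1.57 [[310.0, 375.0], [186.0, 183.0]]
near 1.57 [[589.0, 268.0], [455.0, 86.0]]
```

View pics/x2.png

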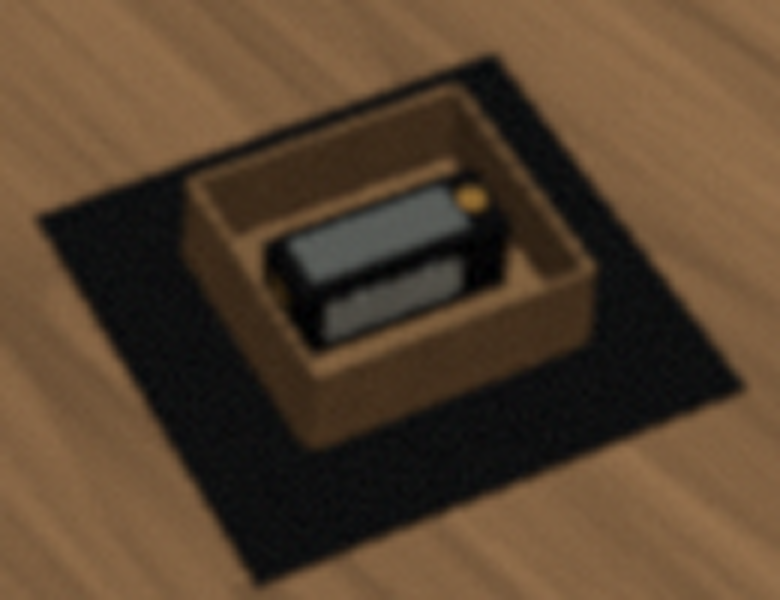

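View pics/x3.png

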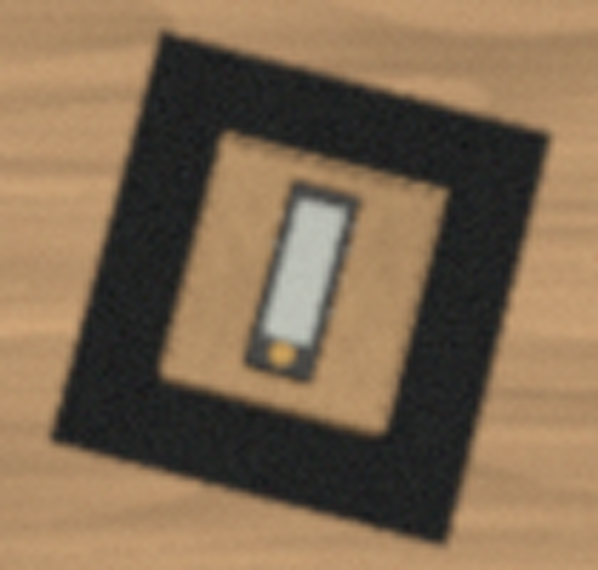

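View pics/x_top_full.png

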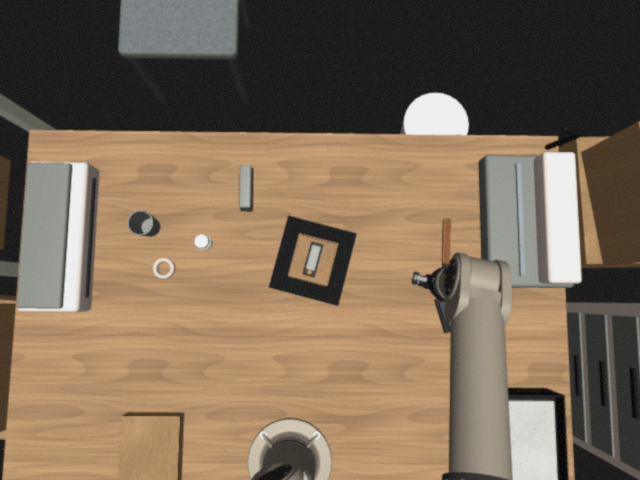

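The cartridge sits flat in the middle of the box with its brass spot still on top. All four wall edges lie within a few crop pixels of the projected upright corners. The tape, jar, stapler and cup are at the same pixels as before. The arm is clear, so I'll hand in.

```bash
python3 -c "
from bench import job
print(job.job_done())"
```

```text
the job is handed in; nothing more can be done
None
```

I folded all four walls upright (right, left, far, near), then lowered the ink cartridge into the box, released it, and handed the job in at about 30 s of the 72 s.

**Last checks, with the arm clear:**
- **Walls:** by eye in the scene camera picture, all four top edges lie within about 1 to 2 camera pixels of where upright walls should be. That puts each wall at roughly 1.55 to 1.6 rad.
- **Cartridge:** it is flat and centred on the carton floor, the same way up as before, turned about 3° from the carton's axis. It does not touch any wall.
- **Bystanders:** tape, jar, stapler and pen cup are at the same pixels as at the start. The arm partly hid the brush and punch in the last top picture, so those two are not fully confirmed. I never went near them at low height.

**What did not go smoothly:**
- **Right wall:** the first push was purely horizontal and jammed on the edge. The wrist force reached about 42 N, of which about 38 N was sideways, through the closed fingertips, before I backed off. That is below the 120 N wrist limit. The 40 N limit is for the arm or gripper body, and I saw neither touch anything.
- **Left and near walls:** the left wall jammed at about 19 N. I stopped the near wall early at about 6 N, before the fingers could slip over its edge. Each needed a second push.
- **Setting down:** I lowered slightly past contact, to about 13 N, and eased off before opening the gripper.
- **Camera calibration:** the two cameras disagreed by about 3 to 4 mm on the carton and cartridge positions. I used the combined fit, and the grasp and placing both worked with it.

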